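# Clear fired saggars off the cooling shelf into one column

### The arm

A 7-joint arm with a two-finger parallel gripper is mounted at the origin on the work surface. World frame = base frame: x ahead of the robot, y to its left, z up, the work surface at z = 0. Lengths are in m, angles in rad, forces in N, time in s.
With the tool pointing down it reaches from about 0.35 to 0.9 m from the base axis. Payload 7.2 kg.
Tool frame: the origin (TCP) lies midway between the tips of the shut fingers; the grasp point (between the pads) lies 19 mm behind it (ctrl.grip_depth is the z of the grasp point in the tool frame, in m); z points along the fingers, y is the line along which they close (so a half turn about z gives the same grasp; the last joint's range is limited). The gripper opens to 85 mm and grips with 20 to 120 N. Pads are 22 mm wide; open, the fingers measure 114 mm over their backs; the gripper's body (76 mm by 85 mm) begins 54 mm behind the grasp point. The pads swing forward as they close: fully open they stand 13 mm farther back than shut.
Start: joints at [-1.228, 0.411, -0.013, 1.596, 0.006, 1.134, -0.082], TCP at [0.25, 0.573, 0.199] pointing down, gripper open.
Joint ranges: [-2.95, 2.95], [-0.29, 1.99], [-1.47, 1.44], [0.14, 2.54], [-1.03, 4.17], [0.13, 1.85], [-2.86, 2.86]. Speed limits (rad/s): [2.39, 2.39, 3.01, 3.01, 3.14, 3.14, 3.14].

### API

Orientations are given as a rotation vector (axis times angle).
In Python, from rig import ctrl gives the robot as it stands. The module is installed in compiled form; this text tells all that it offers.
- The arm moves only by the tool step_arm, never from a script. Its arguments are lists of equal length, an entry for each row: "grip": the finger opening in cm, from 0 to 8.54; "offset": the shift along the world's x, y, z in cm, a list of three; "delta_rot": the turn, a rotation vector about the world's x, y, z in degrees, a list of three. A call has 1 to 8 rows; each row is the pose to reach, as a shift and turn from the pose commanded when the call began; what a row does not reach only later rows make up. A row lasts 1/8 s, in which the tool goes at most 62.5 mm and 10.7 degrees, less where a joint would pass 70% of its speed; a pose out of reach is approached as far as the arm can. A call with a gripper value outside its range is refused whole. The fingers move at their own pace and stop on an object; the grip force is fixed at half the most. Time passes only in rows, so rows that repeat a pose let the fingers close. It gives the time, the measured TCP pose, the force, the opening and the grip force at its end, in the units of the state.
- ctrl.read_state(): the state, without advancing time (a new reading comes with each control period).
- ctrl.read_camera(name): name is "scene" or "top"; returns (picture, depth): 480x640x3 uint8, red, green, blue; 480x640 float32, m along the optical axis (not along the pixel's ray), 0 where there is no reading.
- ctrl.get_calibration(name): a dict with "fx", "fy", "cx", "cy" (pixels), "distortion" ([k1, k2, p1, p2, k3] as OpenCV has them; the pictures are not rectified), "R" (3x3) and "t" (3): a world point X has camera coordinates R X + t. Camera axes: x right, y down, z forward; pixel columns grow to the right and rows downward; lengths in m; the calibration is good to about 2 mm. A picture is of the moment at which its call begins. get_calibration takes no time and is no camera call.
- ctrl.hand_in(): hands the job in; it is judged then, once.
The state is a dict: "clock": time; "q": joint angles; "joint_velocities": joint speeds; "joint_torque": joint torques, N m; "ee_pos": TCP position; "eef_rot": TCP orientation; "wrist_force": force on the tool from outside, world axes, zero at the start; "torque": the same for the moment, N m; "finger_gap": finger opening in m; "gripper_force": force on a finger pad.
Only numpy, scipy, OpenCV 4.12 (cv2) and the standard library are available. Lean on these libraries where they do the work, as an engineer would, in place of code of your own. Each camera call takes 0.05 s, during which the arm holds its last target. There are 200 camera calls.

### The job

Open the fume extraction by pulling its slide gate fully out; then, before you move any saggar, take the infrared thermometer from its tray, point it down at the middle of the biggest saggar's lid from 5 to 25 cm away and hold it steady there for two seconds to check that the ware is cool. Lay the thermometer flat in its tray again and stack every saggar squarely into a single column in the middle of the ware board, lengthwise along it, the biggest at the bottom and the smallest on top. When all that is done push the gate fully home, and leave the tub, the cup and the clay head where they are.

Things in the scene. Friction and masses are not known exactly. Their poses are not given: they have to be found in the camera images.
- gate (a joint): slide gate in the extraction duct: 0 m = pushed fully home, shut; 0.080 m = pulled fully out, open. It slides level, straight from the gate's frame towards the robot. A spring ball clicks it into each end: about 7 N to start it from either end, under 3 N between; within 5 mm of an end it snaps in by itself, and it stays where it is left
- gate_grip (a point): grip point, 95 mm above the bench, in the gate's upright black pull tab: 16 mm thick along the slide (x), 40 wide (y), from 52 to 112 mm above the bench, on a flat tongue (30 wide, top 64 mm up) that runs back to the frame. Its x axis points along the slide to the frame; opening moves it to -x. When home the tab is 57 mm clear of the frame (dark upright plate 130 x 30 x 150 high)
- hood: fixed metal extraction hood at the back of the bench, with its duct; origin on the bench under the middle of the gate's frame, x away from the robot. The slotted hood box (125 high) lies 120 to 420 mm to -y of the origin, from x -40 to 100 mm; the round duct (100 diameter, axis 85 mm up) runs off to +y
- thermo: black pistol-type infrared thermometer, 0.24 kg, lying on its side, 38 thick. Origin: underside of the barrel at the place to grip. x = the way it looks, y = across the barrel, z = up as it lies. Barrel: flat-sided, 46 wide (y), from x -75 to 50 mm, then a round nose to 73; the handle (34 wide, raked back) leaves the barrel at x -75 to -40 towards -y and ends about 115 mm from the barrel's axis
- lens (a point): the thermometer's lens, 73 mm ahead of its origin and 19 mm up, on the barrel's axis; it looks along its own x axis
- tray: shallow steel tray of the thermometer, fixed, 230 (x) x 220 (y) outside, rim 18 high, walls and floor 5 thick; origin on the bench under its centre. At the start the thermometer's origin lies about 12 mm to +x and 35 mm to +y of its centre, looking along the tray's x
- batt: cream kiln shelf, fixed slab 330 x 330 x 18 thick on the bench, on which the saggars stand cooling; origin under its centre
- board: ware board, fixed plywood slab 260 long (x) x 150 wide (y) x 18 thick; origin on the bench under its centre
- big_lid (a point): middle of the top of the big saggar's lid, 60 mm above its underside
- big: saggar (closed fireclay box with a flat lid that stays on, buff, plain flat top, vertical sides), 140 long (x) x 68 wide (y) x 60 high, 0.5 to 0.9 kg; always present, one only; origin at the centre of the underside
- medium1: saggar (closed fireclay box with a flat lid that stays on, buff, plain flat top, vertical sides), 120 long (x) x 64 wide (y) x 48 high, about 0.45 kg; may be absent; origin at the centre of the underside
- medium2: saggar (closed fireclay box with a flat lid that stays on, buff, plain flat top, vertical sides), 120 long (x) x 64 wide (y) x 48 high, about 0.45 kg; may be absent; origin at the centre of the underside
- small1: saggar (closed fireclay box with a flat lid that stays on, buff, plain flat top, vertical sides), 96 long (x) x 60 wide (y) x 36 high, about 0.25 kg; may be absent; origin at the centre of the underside
- small2: saggar (closed fireclay box with a flat lid that stays on, buff, plain flat top, vertical sides), 96 long (x) x 60 wide (y) x 36 high, about 0.25 kg; may be absent; origin at the centre of the underside
- tub: bystander: closed white glaze tub with a dark band, 86 diameter x 105 high; origin under its centre
- cup: bystander: empty white plastic cup, 72 diameter x 85 high; origin under its centre
- bust: bystander: small terracotta head on a base of 85 x 85, 140 high; origin under its centre
Not all that is in view belongs to the job. Leave any blue or turquoise look-alike of the small2 alone.

How it is judged:
By the outcome, as a careful person would: the job done as asked, in the order asked, and still so for the second after the job is handed in, with the robot touching nothing.
Of medium1, medium2, small1, small2 only 2 to 4 are there at a start; the rules pass over those that are not, and their reading is None.
At some moment in a run one of big, thermo may be knocked a few centimetres aside while the robot is not near it.
It also fails if it takes over 210 s, if anything falls off the work surface, if the arm or the gripper's body presses on something with over 40 N, if the wrist force passes 120 N, or if a joint passes its speed limit or range.

## Working session

There is one attempt and no reset: what is moved stays moved. The work goes in short steps, Python scripts to look and compute and a tool call to move; the robot and the scene stay as the last step left them, time stands still between calls to the robot, and variables do not carry over. Pictures are saved under pics/ and viewed, at most 14 in all, crops included, and the job is handed in when it is done.

Besides the shell and the picture viewer there is one more tool, called after "Request:" as name(argument=value, ...) on one line, values as JSON. step_arm: Moves the arm, as the interface text tells. Its arguments: {"type":"object","properties":{"grip":{"type":"array"},"offset":{"type":"array"},"delta_rot":{"type":"array"}},"required":["grip","offset","delta_rot"]}

```bash
mkdir -p pics; cat > h.py <<'E'
import numpy as np, cv2, os
from rig import ctrl
def snap(name,fn=None):
    p,d=ctrl.read_camera(name)
    if fn: cv2.imwrite('pics/'+fn,p[:,:,::-1])
    return p,d
def cal(n):
    c=ctrl.get_calibration(n);K=np.array([[c['fx'],0,c['cx']],[0,c['fy'],c['cy']],[0,0,1]]);return K,np.array(c['distortion']),np.array(c['R']),np.array(c['t'])
def cast(n,px,z):
    "pixels -> world points on plane z"
    K,D,R,t=cal(n);u=cv2.undistortPoints(np.array(px,float).reshape(-1,1,2),K,D)[:,0]
    r=np.c_[u,np.ones(len(u))]@R;o=-R.T@t
    return o+r*((z-o[2])/r[:,2])[:,None]
def cloud(n,d):
    "world points per pixel (480,640,3)"
    K,D,R,t=cal(n);g=np.stack(np.meshgrid(np.arange(640.),np.arange(480.)),-1).reshape(-1,1,2)
    u=cv2.undistortPoints(g,K,D)[:,0];c=np.c_[u,np.ones(len(u))]*d.reshape(-1,1)
    w=(c-t)@R;w[d.ravel()==0]=np.nan
    return w.reshape(480,640,3)
E
python3 - <<'E'
from h import *
for n in('scene','top'):
    p,d=snap(n,n+'0.png');np.savez('/tmp/'+n,p=p,d=d);K,D,R,t=cal(n);print(n,K[0,0],-R.T@t,R[2],(d>0).mean())
s=ctrl.read_state();print({k:np.round(v,3) for k,v in s.items()},ctrl.grip_depth)
E
```

```text
scene 512.7272591476225 [1.72615559 0.18117109 1.06936736] [-0.77452592 -0.11355664 -0.6222656 ] 0.9536979166666667
top 502.4319063255479 [0.24457429 0.00803389 1.541225  ] [ 0.16712469 -0.02336339 -0.98565891] 0.9959212239583334
{'clock': np.float64(0.1), 'q': array([-1.228,  0.412, -0.013,  1.597,  0.006,  1.134, -0.082]), 'joint_velocities': array([-0.   , -0.002,  0.   , -0.004,  0.002, -0.001, -0.001]), 'joint_torque': array([ 2.0000e-03, -6.0183e+01,  6.8400e-01, -3.0009e+01,  1.4000e-02,
        6.0000e-03, -0.0000e+00]), 'ee_pos': array([0.249, 0.573, 0.199]), 'eef_rot': array([-6.410e-01, -3.075e+00,  2.000e-03]), 'wrist_force': array([-0.221,  0.469,  0.41 ]), 'torque': array([ 0.004, -0.005, -0.027]), 'gripper_force': np.float64(0.0), 'finger_gap': np.float64(0.086)} -0.0187
```

View pics/top0.png

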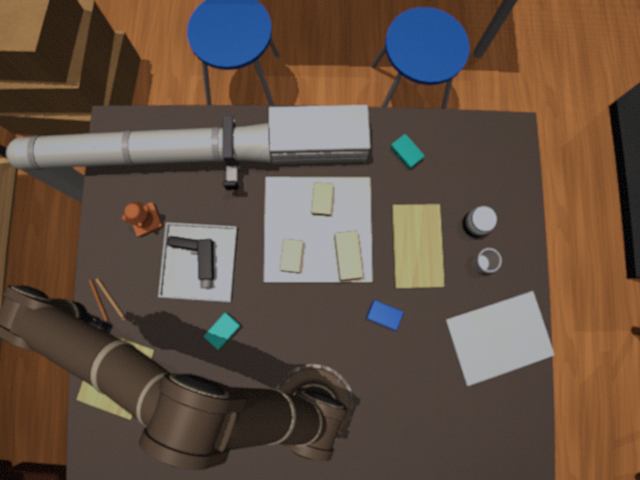

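View pics/scene0.png

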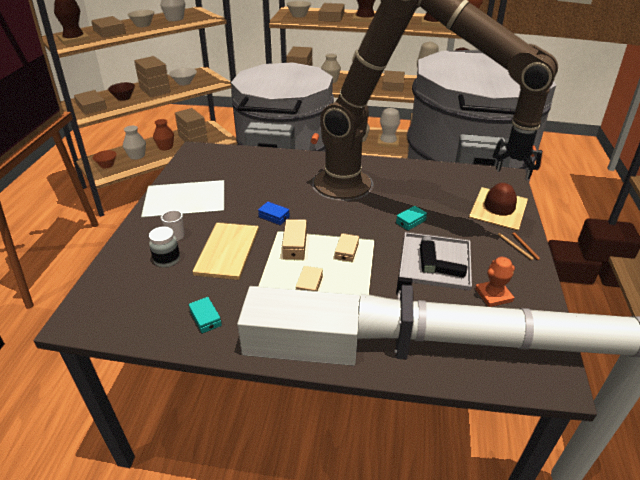

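The top view shows the batt (318,230) with three buff boxes: big (348,255), and others at (322,198) and (291,255). The board is at (418,246), thermometer (205,262) in its tray (198,262), gate tab (231,175), bust (140,217), tub (480,221), cup (488,261). Look-alikes: teal (407,151), teal (222,330), blue (385,315), and at the left bottom another board (115,378).

```bash
cat >> h.py <<'E'
def rect(w,m):
    "min-area rect of world xy points of mask: centre, long, short, yaw of long side (deg in -90..90]), z"
    q=w[m];q=q[~np.isnan(q[:,0])]
    (c,s,a)=cv2.minAreaRect((q[:,:2]*1000).astype(np.float32))
    if s[0]<s[1]: s=s[::-1];a+=90
    a=(a+90)%180-90
    return np.round([*c,*s,a,np.median(q[:,2])*1000],1),len(q)
def blobs(w,lo,hi,box,extra=None,mn=60):
    x0,x1,y0,y1=box
    m=(w[...,2]>lo)&(w[...,2]<hi)&(w[...,0]>x0)&(w[...,0]<x1)&(w[...,1]>y0)&(w[...,1]<y1)
    if extra is not None: m&=extra
    n,l,st,ce=cv2.connectedComponentsWithStats(m.astype(np.uint8),connectivity=4)
    return [(np.round(ce[i]),)+rect(w,l==i) for i in range(1,n) if st[i,4]>=mn]
E
cat > look.py <<'E'
from h import *
p,d=snap('top');w=cloud('top',d);hsv=cv2.cvtColor(p,cv2.COLOR_RGB2HSV)
np.savez('/tmp/top',p=p,d=d)
print('bench z',np.nanmedian(w[300:310,250:350,2]))
for nm,lo,hi in(('slabs',.012,.023),('sag',.035,.3)):
    print(nm)
    for b in blobs(w,lo,hi,(.2,1,-.5,.5)): print(b)
E
python3 look.py
```

```text
bench z 0.0014459812749674527
slabs
(array([316., 226.]), array([535. , -12.1, 331.4, 331.3,   0.7,  19.1]), 7114)
(array([418., 246.]), array([ 485.5, -321. ,  262.5,  154.3,    1. ,   18.8]), 3344)
(array([164., 256.]), array([443.4, 462.1, 105.8,   9.1,  -2.8,  18.2]), 82)
sag
(array([269., 139.]), array([769.4, 164.4, 676.3, 219. , -79.2, 126.7]), 9946)
(array([407., 150.]), array([ 785.7, -293.6,   95.5,   63. ,   40.4,   38.7]), 416)
(array([322., 199.]), array([621.6, -24. ,  97.9,  59.9,  -4.4,  55.5]), 626)
(array([474., 221.]), array([ 5.528e+02, -4.797e+02,  8.460e+01,  3.950e+01,  5.000e-01,
        8.930e+01]), 453)
(array([348., 255.]), array([ 445.1, -102.8,  140.1,   68.5,    6.9,   79.4]), 1145)
(array([198., 255.]), array([425.4, 374.3, 159.1, 137.1,   2.6,  43.6]), 978)
(array([291., 255.]), array([445.6,  67.1,  96.9,  60.3,  -5.8,  55.5]), 655)
(array([478., 261.]), array([ 4.323e+02, -4.935e+02,  4.980e+01,  1.270e+01, -3.000e-01,
        7.110e+01]), 86)
(array([384., 315.]), array([ 270.3, -212.4,   95.8,   59.5,   68.6,   38.3]), 470)
(array([222., 327.]), array([222.4, 271.4,  93.5,  59.5, -38.1,  38.3]), 405)
```

```bash
python3 - <<'E'
from h import *
z=np.load('/tmp/top.npz');p,d=z['p'],z['d'];w=cloud('top',d)
print('tab',blobs(w,.095,.125,(.5,.72,.12,.35),mn=20))
print('tongue',blobs(w,.055,.075,(.5,.75,.12,.35),mn=10))
print('frame',blobs(w,.14,.17,(.5,.9,.1,.4),mn=20))
box=(w[...,0]>.3)&(w[...,0]<.6)&(w[...,1]>.25)&(w[...,1]<.5)
dark=(p.max(2)<70)
for lo,hi in((.032,.05),(.041,.046)):
  print('th',lo,blobs(w,lo,hi,(.3,.6,.25,.5),dark,20))
# tray outer
print('traycyl',blobs(w,.008,.024,(.25,.65,.2,.55),~dark,30))
# slices in thermo top: y extents by x
m=box&dark&(w[...,2]>.032);q=w[m]
for x in np.arange(.33,.52,.01):
    s=q[(q[:,0]>=x)&(q[:,0]<x+.01)]
    if len(s):print(round(x,3),s[:,1].min().round(4),s[:,1].max().round(4),np.median(s[:,2]).round(4),len(s))
cv2.imwrite('pics/c1.png',np.hstack([cv2.resize(p[210:310,150:250],(400,400),interpolation=0),cv2.resize(p[120:220,190:290],(400,400),interpolation=0)])[:,:,::-1])
E
```

```text
tab [(array([229., 162.]), array([715.4, 254.8,  28.1,   5.8, -84.6, 109.4]), 36), (array([229., 183.]), array([650.5, 253.5,  41.5,  17.9,  87.1, 112.5]), 94)]
tongue [(array([273., 157.]), array([746.6, 128.2,  12.5,   4.1, -83.6,  70. ]), 10), (array([232., 172.]), array([700.9, 254.3,  62.3,  28.9,   2.4,  66.2]), 149), (array([233., 188.]), array([645.8, 250.1,  37.7,   7.9, -76. ,  65.1]), 20)]
frame [(array([228., 137.]), array([7.795e+02, 2.581e+02, 1.306e+02, 3.240e+01, 6.000e-01, 1.514e+02]), 435), (array([261., 136.]), array([789.2, 164.5,  68.6,  45.3,  70.6, 144.1]), 184)]
th 0.032 [(array([185., 243.]), array([484.6, 386.9, 114.9,  56.3,  68.5,  41.9]), 281), (array([210., 261.]), array([429.2, 312.8, 120.5,  30.6,  -9.5,  43. ]), 113)]
th 0.041 [(array([211., 256.]), array([446.3, 310. ,  69.8,   6.2,   1.8,  43.5]), 37)]
traycyl [(array([152., 207.]), array([596.7, 509.7,  34. ,  18.4,  28.5,  19.6]), 51), (array([151., 225.]), array([543.4, 515.4,  75.3,  48.2, -62.1,  20.2]), 169), (array([209., 239.]), array([451.3, 356.8, 224.6, 193.1,  86.7,  16. ]), 439), (array([164., 273.]), array([401.5, 463.1, 183.2,  54.4,  13.1,  16.6]), 211), (array([226., 294.]), array([335.5, 268.9,  55.4,  34.7,  -2.6,  16. ]), 72), (array([186., 297.]), array([320.5, 389.6,  57.4,  13.3,  80.7,  17.5]), 40), (array([206., 298.]), array([319.6, 325.1,  66.8,  16.3,  84.9,  15.8]), 56)]
0.35 0.3084 0.3084 0.0326 1
0.37 0.306 0.3424 0.0438 24
0.38 0.305 0.3434 0.0442 9
0.39 0.3042 0.3437 0.0454 10
0.4 0.3051 0.3129 0.0379 7
0.41 0.306 0.3431 0.0428 10
0.42 0.3069 0.347 0.0421 14
0.43 0.3066 0.3456 0.0436 11
0.44 0.3088 0.3494 0.0442 12
0.45 0.3081 0.351 0.0428 16
0.46 0.3092 0.4232 0.0399 59
0.47 0.3097 0.4453 0.0428 62
0.48 0.3102 0.4449 0.0426 116
0.49 0.3111 0.4453 0.0419 61
0.5 0.4186 0.4186 0.0351 1
```

View pics/c1.png

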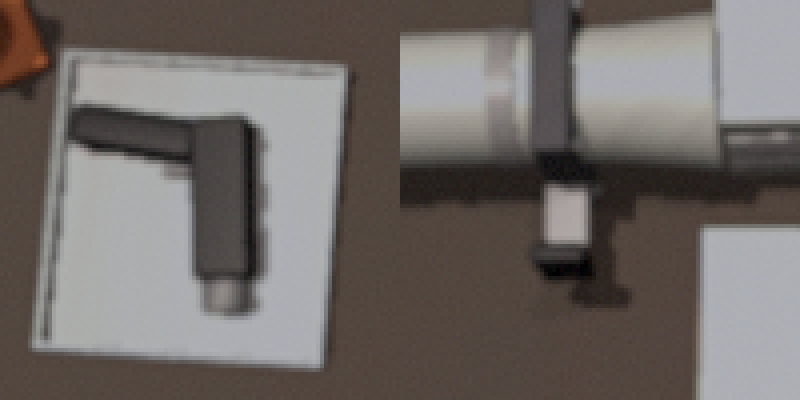

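The crops confirm it: the thermometer's barrel points down in the image (world −x) with its handle to +y, and the black pull tab sits in front of the frame on its pale tongue. On the batt only big and two smalls are present. Next: gate approach.

Request:
step_arm(grip=[5,5,5,5,5,5,5,5], offset=[[3,-3,5],[8,-7,6],[13,-11,6],[18,-15,6],[23,-19,6],[28,-23,6],[34,-27.5,6],[40.1,-32,6]], delta_rot=[[0,0,-8],[0,0,-16],[0,0,-24],[0,0,-32],[0,0,-40],[0,0,-48],[0,0,-56],[0,0,-64.4]])

```text
clock: 1.15
ee_pos: [0.6225, 0.2735, 0.2593]
eef_rot: [-2.186, -2.256, 0.0]
wrist_force: [1.7, 1.5, 0.4]
finger_gap: 0.0497
gripper_force: 0.0
```

```bash
cat > log.py <<'E'
from h import *
import json
s=ctrl.read_state();open('log.txt','a').write(json.dumps([list(map(float,s[k])) for k in('q','ee_pos','eef_rot')])+'\n')
from scipy.spatial.transform import Rotation as Ro
R=Ro.from_rotvec(s['eef_rot']).as_matrix()
print(s['clock'],'q',np.round(s['q'],2),'p',np.round(s['ee_pos'],4),'ty',np.round(R[:,1],3),'tz',np.round(R[:,2],3),'F',np.round(s['wrist_force'],1),s['finger_gap'],s['gripper_force'])
E
python3 log.py; python3 - <<'E'
from h import *
# tray corners (z .018) and thermo barrel corners (z .043) from crop pixels (crop x4, origin 150,210)
f=lambda P:[(150+a/4-.375,210+b/4-.375) for a,b in P]
print(cast('top',f([(62,48),(348,66),(325,368),(32,350)]),.018).round(4))
print(cast('top',f([(192,119),(247,117),(249,278),(195,274)]),.043).round(4))
E
```

```text
1.15 q [-0.72  0.48  0.37  1.39 -0.17  1.31 -0.32] p [0.6225 0.2735 0.2593] ty [ 0.999  0.032 -0.   ] tz [-0.  0. -1.] F [1.7 1.5 0.4] 0.04972745578582929 0.0
[[0.5511 0.4635 0.018 ]
 [0.5389 0.2393 0.018 ]
 [0.3069 0.2492 0.018 ]
 [0.3172 0.4738 0.018 ]]
[[0.4921 0.3528 0.043 ]
 [0.494  0.3109 0.043 ]
 [0.3721 0.3044 0.043 ]
 [0.3746 0.3452 0.043 ]]
```

Request:
step_arm(grip=[5,5,5,5,5,5], offset=[[0,0,0],[0,0,-5],[0,0,-10],[0,0,-13],[0,0,-13],[0,0,-13]], delta_rot=[[0,0,0],[0,0,0],[0,0,0],[0,0,0],[0,0,0],[0,0,0]])

```text
clock: 1.9
ee_pos: [0.6219, 0.2754, 0.1308]
eef_rot: [2.18, 2.261, 0.003]
wrist_force: [0.4, -0.9, 0.7]
finger_gap: 0.0501
gripper_force: 0.0
```

```bash
python3 log.py; python3 - <<'E'
from h import *
p,d=snap('top','t1.png');cv2.imwrite('pics/t1c.png',cv2.resize(p[100:240,170:310],(560,560),interpolation=0)[:,:,::-1])
E
```

```text
1.9 q [-0.71  0.58  0.34  1.54 -0.21  1.06 -0.28] p [0.6219 0.2754 0.1308] ty [0.999 0.037 0.001] tz [ 0.001  0.001 -1.   ] F [ 0.4 -0.9  0.7] 0.05008203206955331 0.0
```

Request:
step_arm(grip=[5,5,5,5,5,5,5], offset=[[2.9,-2.2,0],[2.9,-2.2,0],[2.9,-2.2,0],[2.9,-2.2,-3],[2.9,-2.2,-5.4],[2.9,-2.2,-5.4],[2.9,-2.2,-5.4]], delta_rot=[[0,0,0],[0,0,0],[0,0,0],[0,0,0],[0,0,0],[0,0,0],[0,0,0]])

```text
clock: 2.82
ee_pos: [0.6507, 0.2536, 0.0768]
eef_rot: [2.18, 2.262, 0.002]
wrist_force: [-0.2, -0.0, 0.1]
finger_gap: 0.05
gripper_force: 0.0
```

Request:
step_arm(grip=[0.5,0.5,0.5,0.5,0.5], offset=[[0,0,0],[0,0,0],[0,0,0],[0,0,0],[0,0,0]], delta_rot=[[0,0,0],[0,0,0],[0,0,0],[0,0,0],[0,0,0]])

```text
clock: 3.45
ee_pos: [0.6509, 0.2531, 0.0767]
eef_rot: [2.181, 2.261, 0.003]
wrist_force: [-0.6, 0.0, 6.8]
finger_gap: 0.0132
gripper_force: 58.7
```

```bash
python3 log.py
```

```text
3.45 q [-0.65  0.66  0.32  1.53 -0.24  0.98 -0.22] p [0.6509 0.2531 0.0767] ty [0.999 0.036 0.002] tz [ 0.002  0.001 -1.   ] F [-0.6  0.   6.8] 0.013208848441441406 58.74830424785614
```

Request:
step_arm(grip=[0.5,0.5,0.5,0.5,0.5,0.5,0.5,0.5], offset=[[-1,0,0],[-2.5,-0.05,0],[-4,-0.1,0],[-5.5,-0.1,0],[-7,-0.15,0],[-8,-0.2,0],[-8.2,-0.2,0],[-8.2,-0.2,0]], delta_rot=[[0,0,0],[0,0,0],[0,0,0],[0,0,0],[0,0,0],[0,0,0],[0,0,0],[0,0,0]])

```text
clock: 4.45
ee_pos: [0.5709, 0.2497, 0.0766]
eef_rot: [2.18, 2.257, 0.006]
wrist_force: [5.9, -2.9, 3.4]
finger_gap: 0.0134
gripper_force: 59.8
```

```bash
python3 log.py
```

```text
4.45 q [-0.73  0.54  0.33  1.74 -0.21  0.88 -0.27] p [0.5709 0.2497 0.0766] ty [0.999 0.035 0.005] tz [ 0.005  0.    -1.   ] F [ 5.9 -2.9  3.4] 0.013395709515276093 59.776400406481116
```

Request:
step_arm(grip=[4,5,5,5,5,5,5,5], offset=[[0,0,0],[0,0,0],[0,0,4],[0,0,8],[0,0,13],[0,0,18],[0,0,22],[0,0,22]], delta_rot=[[0,0,0],[0,0,0],[0,0,0],[0,0,0],[0,0,0],[0,0,0],[0,0,0],[0,0,0]])

```text
clock: 5.45
ee_pos: [0.5692, 0.2516, 0.2987]
eef_rot: [2.18, 2.261, 0.008]
wrist_force: [0.3, -0.1, -0.9]
finger_gap: 0.0495
gripper_force: 0.0
```

```bash
python3 log.py; cat > kin.py <<'E'
import numpy as np, json
from scipy.optimize import least_squares
from scipy.spatial.transform import Rotation as Ro
L=[json.loads(l) for l in open('log.txt')]
L.append([[-1.228,.4115,-.013,1.5965,.006,1.134,-.082],[.2495,.573,.199],[-.641,-3.075,.002]])
def fk(q,v,sg):
    h,a,b,c,e1,e2,base,yt=v; R=Ro.from_euler('z',base);p=np.zeros(3)
    p=p+[0,0,h]
    ax='zyzyzyz'
    off=[None,[0,0,a],None,None,[0,0,b],None,None]
    for i in range(7):
        R=R*Ro.from_euler(ax[i],sg[i]*q[i])
        if i==2: p=p+R.apply([e1,0,a])
        if i==3: p=p+R.apply([-e1,0,0])
        if i==4: p=p+R.apply([0,e2*0,b])
        if i==5: p=p+R.apply([e2,0,0])
        if i==6: p=p+R.apply([0,0,c])
    return p,R*Ro.from_euler('z',yt)
def fit():
    best=None
    import itertools
    for s in itertools.product([1,-1],repeat=4):
        sg=[s[0],1,s[1],1,s[2],1,s[3]]
        for b0 in(0,np.pi):
          for y0 in(0,np.pi/2,-np.pi/2):
            def r(v):
                o=[]
                for q,p,w in L:
                    P,R=fk(q,v,sg);o+=list((P-p)*3);o+=list((R.inv()*Ro.from_rotvec(w)).as_rotvec())
                return o
            f=least_squares(r,[.3,.4,.4,.3,0,0,b0,y0],max_nfev=60)
            if best is None or f.cost<best[0]: best=(f.cost,f.x,sg)
    return best
if __name__=='__main__':
    b=fit();print(b);json.dump([list(b[1]),b[2]],open('kin.json','w'))
E
python3 kin.py
```

```text
5.45 q [-0.77  0.35  0.39  1.49 -0.13  1.33 -0.34] p [0.5692 0.2516 0.2987] ty [0.999 0.036 0.004] tz [ 0.004  0.003 -1.   ] F [ 0.3 -0.1 -0.9] 0.04954458173075039 0.0
(np.float64(0.0001651766371219921), array([ 1.39480214,  0.55988295,  0.45795569,  1.50525736, -0.01400214,
       -0.00536912, -0.07401155, -4.7862863 ]), [-1, 1, -1, 1, -1, 1, -1])
```

Request:
step_arm(grip=[7.5,7.5,7.5,7.5,7.5], offset=[[-3,1,0],[-6,2,0],[-6,2,0],[-6,2,0],[-6,2,0]], delta_rot=[[0,-10,0],[0,-20,0],[0,-30,0],[0,-36,0],[0,-36,0]])

```text
clock: 6.08
ee_pos: [0.5054, 0.2709, 0.293]
eef_rot: [1.82, 1.897, 0.589]
wrist_force: [0.4, 0.9, -0.2]
finger_gap: 0.0749
gripper_force: 0.0
```

```bash
python3 log.py; python3 look.py | tail -12
```

```text
6.075 q [-1.17 -0.04  0.27  2.1   0.71  0.79 -1.29] p [0.5054 0.2709 0.293 ] ty [0.81  0.042 0.585] tz [ 0.586  0.    -0.811] F [ 0.4  0.9 -0.2] 0.07490166867438638 0.0
(array([407., 150.]), array([ 784.9, -292.9,   95.4,   63.5,   40.1,   38.5]), 397)
(array([231., 195.]), array([6.322e+02, 2.482e+02, 1.405e+02, 3.970e+01, 4.000e-01, 6.770e+01]), 490)
(array([322., 199.]), array([622.6, -24. ,  98.7,  59.9,  -4.5,  55.6]), 628)
(array([474., 222.]), array([ 5.533e+02, -4.806e+02,  8.430e+01,  3.850e+01,  2.000e-01,
        8.780e+01]), 455)
(array([349., 255.]), array([ 445.5, -102.8,  141.7,   68.8,    7.1,   79.3]), 1145)
(array([173., 241.]), array([486.8, 424.6,  40.9,  32.4,  87.9,  42.3]), 109)
(array([208., 272.]), array([420.2, 312.9, 145.6,  30.1, -10.2,  42.8]), 233)
(array([292., 255.]), array([446.1,  67.1,  96.9,  60.2,  -5.8,  55.7]), 657)
(array([478., 261.]), array([ 431.1, -493.8,   51.5,   11.8,    0.6,   71.9]), 87)
(array([384., 315.]), array([ 269.6, -212.4,   96.8,   59.7,   68.1,   38.5]), 481)
(array([230., 321.]), array([251.1, 248.2,  59.7,  18.1,  50. ,  38. ]), 100)
```

Request:
step_arm(grip=[7.5,7.5,7.5,7.5,7.5,7.5,7.5], offset=[[0,1,0],[0,2,0],[0,2,0],[0,2,0],[0,2,0],[0,2,0],[0,2,0]], delta_rot=[[0,9,0],[0,18,0],[0,27,0],[0,36,0],[8,36,0],[16,36,0],[20,36,0]])

```text
clock: 7.0
ee_pos: [0.511, 0.2893, 0.296]
eef_rot: [-2.117, -1.964, -0.343]
wrist_force: [-0.1, 0.5, -0.4]
finger_gap: 0.0749
gripper_force: 0.0
```

```bash
python3 log.py; python3 kin.py
```

```text
7.0 q [-0.78  0.19  0.44  1.74 -0.43  1.13 -0.26] p [0.511  0.2893 0.296 ] ty [ 0.997 -0.073 -0.011] tz [ 0.013  0.326 -0.945] F [-0.1  0.5 -0.4] 0.07492872700401838 0.0
(np.float64(0.0025843150034439042), array([ 0.30618366,  0.52179746,  0.45816643,  0.39273511,  0.00592323,
        0.00156937, -0.07005425,  1.50296206]), [-1, 1, -1, 1, -1, 1, -1])
```

```bash
cat > ik.py <<'E'
from kin import *
v,sg=json.load(open('kin.json'))
lo=np.array([-2.95,-.29,-1.47,.14,-1.03,.13,-2.86]);hi=np.array([2.95,1.99,1.44,2.54,4.17,1.85,2.86])
qn=np.array([-.78,.3,.2,1.7,0,1,0])
def ik(P,R,seeds):
    best=None
    for q0 in seeds:
        def r(q):
            p,Q=fk(q,v,sg);return np.r_[(p-P)*10,(Q.inv()*R).as_rotvec()*3,.02*(q-q0)]
        f=least_squares(r,np.clip(q0,lo+.05,hi-.05),bounds=(lo+.02,hi-.02),max_nfev=150)
        e=np.linalg.norm(f.fun[:6])
        if best is None or e<best[0]-.003: best=(e,f.x)
    return best
if __name__=='__main__':
    rng=np.random.default_rng(0)
    seeds=[qn]+[rng.uniform(lo,hi) for _ in range(10)]
    for hgt in(.10,.18):
     for phi in range(-180,180,30):
      for s in(1,-1):
        f=np.radians(phi);tz=np.array([np.cos(f),np.sin(f),0]);ty=s*np.cross(tz,[0,0,1])
        M=Ro.from_matrix(np.c_[np.cross(ty,tz),ty,tz])
        P=np.array([.445,-.103,.078+hgt+.073])+.0187*tz
        e,q=ik(P,M,seeds)
        if e<.05: print(hgt,phi,s,round(e,4),q.round(2))
E
python3 ik.py
```

```text
0.1 -120 1 0.0006 [-0.69  0.94  0.41  1.66  0.67  1.83  2.12]
0.1 -120 -1 0.0002 [-0.93  1.08  0.8   1.66  0.48  1.68 -0.78]
0.1 -90 1 0.0003 [-0.75  0.77  0.17  2.04  1.01  1.65  1.85]
0.1 -90 -1 0.0003 [-1.25  0.98  0.83  2.04  0.73  1.27 -0.97]
0.1 -60 1 0.0005 [-1.52  0.94  0.87  2.46  1.21  0.93  1.69]
0.1 -60 -1 0.0007 [-1.18  0.74  0.46  2.46  1.32  1.27 -1.57]
0.1 30 1 0.0011 [ 2.08  1.31 -1.2   2.51 -1.01  0.46  1.12]
0.1 30 -1 0.0013 [ 2.08  1.31 -1.2   2.51 -1.01  0.47 -2.02]
0.1 60 1 0.0007 [ 1.19  0.77 -0.29  2.1  -1.01  1.55  1.14]
0.1 60 -1 0.0005 [ 1.19  0.77 -0.29  2.1  -1.01  1.55 -2.  ]
0.1 90 1 0.0003 [ 0.97  0.9  -0.31  1.71 -0.73  1.83  0.95]
0.1 90 -1 0.0004 [ 0.97  0.9  -0.31  1.71 -0.73  1.83 -2.19]
0.18 -120 1 0.0007 [-0.82  0.88  0.63  1.66  0.66  1.83  2.3 ]
0.18 -120 -1 0.0002 [-0.94  0.96  0.83  1.66  0.58  1.75 -0.72]
0.18 -90 1 0.0003 [-0.77  0.61  0.19  2.05  1.04  1.73  1.98]
0.18 -90 -1 0.0003 [-1.21  0.77  0.78  2.05  0.87  1.43 -0.96]
0.18 -60 1 0.0004 [-1.57  0.68  0.95  2.47  1.28  1.1   1.85]
0.18 -60 -1 0.0006 [-1.1   0.47  0.37  2.47  1.36  1.45 -1.38]
0.18 30 1 0.0045 [ 2.16  1.2  -1.45  2.52 -1.01  0.46  0.87]
0.18 30 -1 0.0046 [ 2.16  1.2  -1.45  2.52 -1.01  0.46 -2.27]
0.18 60 1 0.0009 [ 1.35  0.64 -0.49  2.1  -1.01  1.56  0.97]
0.18 60 -1 0.0007 [ 1.35  0.64 -0.49  2.1  -1.01  1.55 -2.17]
0.18 90 1 0.0004 [ 1.11  0.82 -0.52  1.71 -0.73  1.83  0.78]
0.18 90 -1 0.0005 [ 1.11  0.82 -0.52  1.71 -0.73  1.83 -2.36]
```

```bash
cat > go.py <<'E'
# usage: go.py x y z tyaz [tz: down]  -> shift (cm) and turn (deg) from present pose
from h import *;import sys
from scipy.spatial.transform import Rotation as Ro
x,y,z,az=map(float,sys.argv[1:5]);s=ctrl.read_state();a=np.radians(az)
def go(P,ty,tz,s=s):
    M=Ro.from_matrix(np.c_[np.cross(ty,tz),ty,tz]);r=(M*Ro.from_rotvec(s['eef_rot']).inv()).as_rotvec(degrees=True)
    print('shift',(100*(np.array(P)-s['ee_pos'])).round(2),'turn',r.round(2))
go([x,y,z],[np.cos(a),np.sin(a),0],[0,0,-1])
E
python3 go.py .421 .328 .2 93.4; python3 - <<'E'
from h import *
p,d=snap('top');w=cloud('top',d)
cv2.imwrite('pics/t2.png',cv2.resize(p[200:320,140:260],(480,480),interpolation=0)[:,:,::-1])
E
```

```text
shift [-9.    3.87 -9.6 ] turn [-14.81 -15.6   96.69]
```

View pics/t2.png

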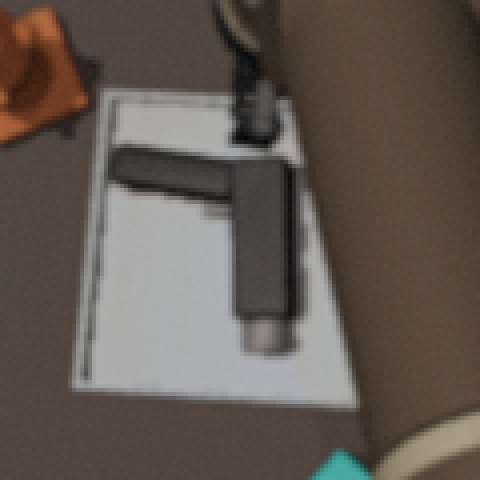

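The thermometer is still where it was (barrel's left edge at column 198, nose at about (206,285)).

Request:
step_arm(grip=[8,8,8,8,8,8,8,8], offset=[[-1,0.4,0],[-2,0.9,0],[-3,1.3,0],[-4,1.7,-1],[-5,2.2,-2],[-6,2.7,-3],[-7.5,3.2,-4],[-9,3.9,-5]], delta_rot=[[-1.4,-1.5,9],[-2.8,-3,18.5],[-4.2,-4.5,28],[-5.6,-6,37],[-7,-7.5,46],[-8.5,-9,55.5],[-10,-10.5,65],[-11.4,-12,74.5]])

```text
clock: 8.05
ee_pos: [0.419, 0.3308, 0.2453]
eef_rot: [-0.489, -3.046, -0.09]
wrist_force: [0.5, 0.2, -1.0]
finger_gap: 0.0797
gripper_force: 0.0
```

Request:
step_arm(grip=[8,8,8,8], offset=[[0,0,0],[0,0,0],[0,0,0],[0,0,0]], delta_rot=[[-1.7,-1.8,11],[-3.4,-3.6,22],[-3.4,-3.6,22],[-3.4,-3.6,22]])

```text
clock: 8.55
ee_pos: [0.4188, 0.3299, 0.2454]
eef_rot: [-0.088, 3.136, -0.002]
wrist_force: [0.2, 0.1, 0.2]
finger_gap: 0.0801
gripper_force: 0.0
```

```bash
python3 log.py;python3 go.py .421 .328 .010 93.4
```

```text
8.55 q [-0.9   0.21  0.16  1.77 -0.03  1.16  0.9 ] p [0.4188 0.3299 0.2454] ty [-0.056  0.998 -0.001] tz [ 0.005 -0.001 -1.   ] F [0.2 0.1 0.2] 0.08012562013644693 0.0
shift [  0.22  -0.19 -23.54] turn [0.05 0.28 0.2 ]
```

Request:
step_arm(grip=[8,8,8,8,8,8,8,8], offset=[[0.2,-0.2,-4],[0.2,-0.2,-9],[0.2,-0.2,-14],[0.2,-0.2,-18],[0.2,-0.2,-21],[0.2,-0.2,-23.3],[0.2,-0.2,-23.3],[0.2,-0.2,-23.3]], delta_rot=[[0,0.3,0],[0,0.3,0],[0,0.3,0],[0,0.3,0],[0,0.3,0],[0,0.3,0],[0,0.3,0],[0,0.3,0]])

```text
clock: 9.55
ee_pos: [0.4211, 0.3279, 0.0132]
eef_rot: [-0.09, 3.139, -0.002]
wrist_force: [0.6, 0.9, 1.0]
finger_gap: 0.0801
gripper_force: 0.0
```

Request:
step_arm(grip=[3.5,3.5,3.5,3.5,3.5,3.5], offset=[[0,0,0],[0,0,0],[0,0,0],[0,0,0],[0,0,0],[0,0,0]], delta_rot=[[0,0,0],[0,0,0],[0,0,0],[0,0,0],[0,0,0],[0,0,0]])

```text
clock: 10.3
ee_pos: [0.4203, 0.3277, 0.0124]
eef_rot: [-0.093, 3.14, -0.003]
wrist_force: [0.4, 0.6, 0.2]
finger_gap: 0.0348
gripper_force: 0.0
```

```bash
python3 log.py
```

```text
10.3 q [-0.85  0.5   0.13  1.99 -0.1   0.66  0.97] p [0.4203 0.3277 0.0124] ty [-0.059  0.998 -0.002] tz [ 0.001 -0.002 -1.   ] F [0.4 0.6 0.2] 0.03482687813248275 0.0
```

```bash
python3 - <<'E'
from h import *
p,d=snap('top');q,e=snap('scene')
cv2.imwrite('pics/t3.png',np.hstack([cv2.resize(p[200:320,130:250],(400,400),interpolation=0),cv2.resize(q[220:300,380:460],(400,400),interpolation=0)])[:,:,::-1])
E
```

```text
(no output)
```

View pics/t3.png

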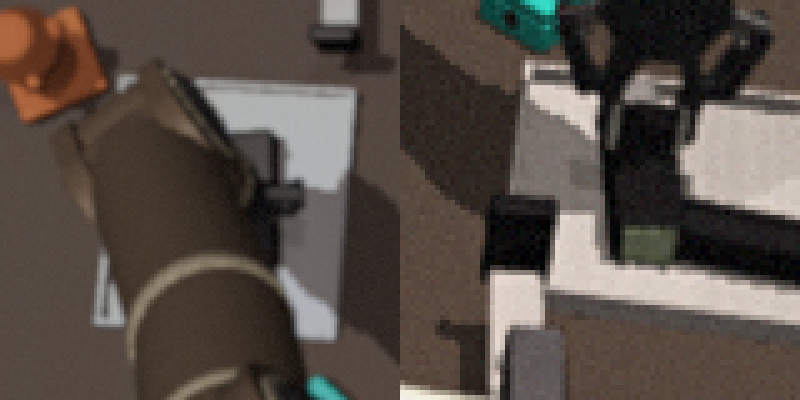

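The top and scene views show the fingers astride the barrel, which is still in place, but they are not yet gripping. I'll close further.

Request:
step_arm(grip=[1,1,1,1], offset=[[0,0,0],[0,0,0],[0,0,0],[0,0,0]], delta_rot=[[0,0,0],[0,0,0],[0,0,0],[0,0,0]])

```text
clock: 10.9
ee_pos: [0.4203, 0.3278, 0.0124]
eef_rot: [-0.093, 3.14, -0.003]
wrist_force: [-0.5, 0.1, -0.6]
finger_gap: 0.0101
gripper_force: 0.0
```

```bash
python3 log.py
```

```text
10.9 q [-0.85  0.5   0.13  1.99 -0.1   0.66  0.97] p [0.4203 0.3278 0.0124] ty [-0.059  0.998 -0.002] tz [ 0.001 -0.002 -1.   ] F [-0.5  0.1 -0.6] 0.010058278592034498 0.0
```

```bash
python3 - <<'E'
from h import *
p,d=snap('top');q,e=snap('scene')
cv2.imwrite('pics/t4.png',np.hstack([cv2.resize(p[200:320,130:250],(400,400),interpolation=2),cv2.resize(q[190:310,370:490],(400,400),interpolation=2)])[:,:,::-1])
E
```

```text
(no output)
```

View pics/t4.png

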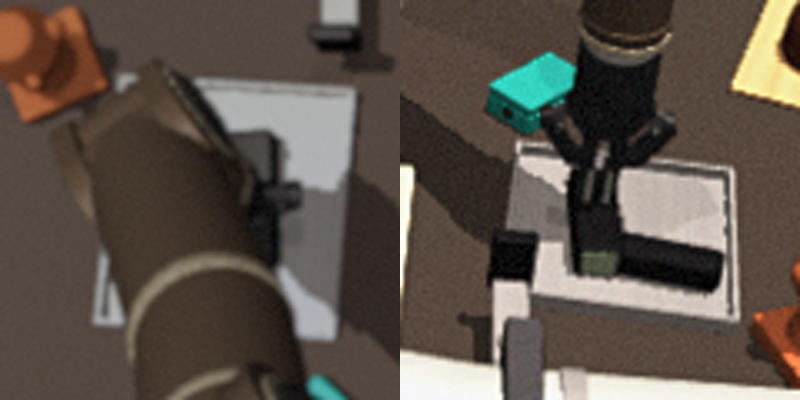

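```bash
python3 - <<'E'
from h import *
for n in('scene','top'):
    p,d=snap(n);w=cloud(n,d);dark=p.max(2)<90
    m=(w[...,0]>.3)&(w[...,0]<.56)&(w[...,1]>.26)&(w[...,1]<.48)&(w[...,2]>.012)&(w[...,2]<.2)
    q=w[m];print(n,len(q))
    for x in np.arange(.34,.54,.01):
        s=q[(q[:,0]>=x)&(q[:,0]<x+.01)]
        b=s[(s[:,2]<.06)&(s[:,1]<.365)]
        f=s[(s[:,2]>=.06)&(s[:,1]<.365)]
        if len(s):print(round(x,3),'low',len(b),*(b[:,1:].min(0).round(3),b[:,1:].max(0).round(3)) if len(b) else '','high',len(f),*(f[:,1:].min(0).round(3),f[:,1:].max(0).round(3)) if len(f) else '')
E
```

```text
scene 1925
0.34 low 1 [0.336 0.03 ] [0.336 0.03 ] high 0
0.35 low 5 [0.307 0.027] [0.336 0.04 ] high 0
0.36 low 4 [0.328 0.036] [0.332 0.04 ] high 0
0.37 low 6 [0.303 0.034] [0.328 0.04 ] high 0
0.38 low 13 [0.301 0.019] [0.332 0.043] high 0
0.39 low 7 [0.302 0.014] [0.331 0.042] high 0
0.4 low 11 [0.302 0.017] [0.328 0.043] high 6 [0.266 0.098] [0.361 0.136]
0.41 low 22 [0.302 0.017] [0.347 0.059] high 44 [0.263 0.067] [0.364 0.177]
0.42 low 45 [0.304 0.022] [0.347 0.06 ] high 175 [0.263 0.062] [0.365 0.196]
0.43 low 44 [0.304 0.02 ] [0.347 0.06 ] high 349 [0.263 0.06 ] [0.364 0.2  ]
0.44 low 25 [0.304 0.016] [0.35  0.043] high 87 [0.271 0.097] [0.355 0.2  ]
0.45 low 41 [0.305 0.015] [0.35  0.045] high 103 [0.301 0.168] [0.349 0.2  ]
0.46 low 29 [0.306 0.031] [0.362 0.046] high 8 [0.316 0.178] [0.331 0.198]
0.47 low 45 [0.307 0.027] [0.365 0.045] high 0
0.48 low 47 [0.307 0.024] [0.365 0.043] high 0
0.49 low 131 [0.308 0.012] [0.365 0.044] high 0
0.5 low 14 [0.315 0.016] [0.358 0.037] high 0
0.51 low 0 high 0
0.52 low 0 high 0
0.53 low 20 [0.269 0.012] [0.364 0.017] high 0
top 669
0
[... 342 characters left out ...]
11 0.189]
0.41 low 17 [0.277 0.015] [0.326 0.05 ] high 76 [0.265 0.068] [0.312 0.198]
0.42 low 0 high 50 [0.265 0.134] [0.294 0.199]
0.43 low 1 [0.272 0.012] [0.272 0.012] high 19 [0.268 0.129] [0.295 0.193]
0.44 low 5 [0.273 0.012] [0.31  0.045] high 3 [0.298 0.186] [0.301 0.198]
0.45 low 25 [0.273 0.013] [0.322 0.052] high 0
0.46 low 34 [0.277 0.012] [0.331 0.051] high 0
0.47 low 38 [0.264 0.012] [0.34  0.054] high 0
0.48 low 49 [0.262 0.012] [0.348 0.054] high 0
0.49 low 30 [0.287 0.012] [0.349 0.048] high 0
0.5 low 5 [0.295 0.013] [0.349 0.019] high 0
0.51 low 9 [0.269 0.012] [0.341 0.015] high 0
0.52 low 6 [0.263 0.012] [0.363 0.017] high 0
0.53 low 50 [0.262 0.013] [0.357 0.029] high 0
```

```bash
python3 - <<'E'
from h import *
p,d=snap('scene');w=cloud('scene',d)
m=(w[...,0]>.39)&(w[...,0]<.46)&(w[...,1]>.24)&(w[...,1]<.40)&(w[...,2]>.008)
q=w[m]
for z in np.arange(.01,.22,.008):
    s=q[(q[:,2]>=z)&(q[:,2]<z+.008)]
    if len(s):print(round(z,3),len(s),s.min(0).round(3)[:2],s.max(0).round(3)[:2])
# project tcp, grasp
K,D,R,t=cal('scene')
print(cv2.projectPoints(np.array([[.4203,.3278,.0124],[.4203,.3278,.05],[.4203,.3278,.085]]),cv2.Rodrigues(R)[0],t,K,D)[0][:,0])
cv2.imwrite('pics/s5.png',cv2.resize(p[200:290,400:490],(540,540),interpolation=2)[:,:,::-1])
E
```

```text
0.01 26 [0.392 0.244] [0.457 0.386]
0.018 9 [0.394 0.247] [0.453 0.371]
0.026 9 [0.417 0.304] [0.456 0.367]
0.034 118 [0.393 0.302] [0.46 0.35]
0.042 28 [0.396 0.305] [0.459 0.34 ]
0.05 20 [0.413 0.307] [0.437 0.345]
0.058 24 [0.416 0.309] [0.437 0.344]
0.066 18 [0.418 0.308] [0.436 0.343]
0.074 21 [0.409 0.303] [0.436 0.348]
0.082 23 [0.426 0.293] [0.438 0.362]
0.09 67 [0.404 0.289] [0.438 0.361]
0.098 43 [0.406 0.282] [0.438 0.366]
0.106 51 [0.403 0.278] [0.444 0.371]
0.114 62 [0.412 0.271] [0.442 0.378]
0.122 59 [0.413 0.267] [0.441 0.387]
0.13 102 [0.407 0.263] [0.446 0.386]
0.138 83 [0.413 0.266] [0.445 0.379]
0.146 71 [0.415 0.28 ] [0.445 0.365]
0.154 29 [0.421 0.285] [0.441 0.36 ]
0.162 12 [0.427 0.289] [0.45 0.36]
0.17 33 [0.417 0.288] [0.46  0.359]
0.178 54 [0.425 0.288] [0.459 0.357]
0.186 52 [0.424 0.29 ] [0.46  0.359]
0.194 53 [0.419 0.289] [0.46  0.358]
0.202 52 [0.428 0.288] [0.459 0.36 ]
0.21 84 [0.411 0.29 ] [0.46  0.358]
0.218 37 [0.428 0.292] [0.455 0.354]
[[427.82712681 255.57295942]
 [429.38970428 246.52351829]
 [430.87859753 237.86457797]]
```

View pics/s5.png

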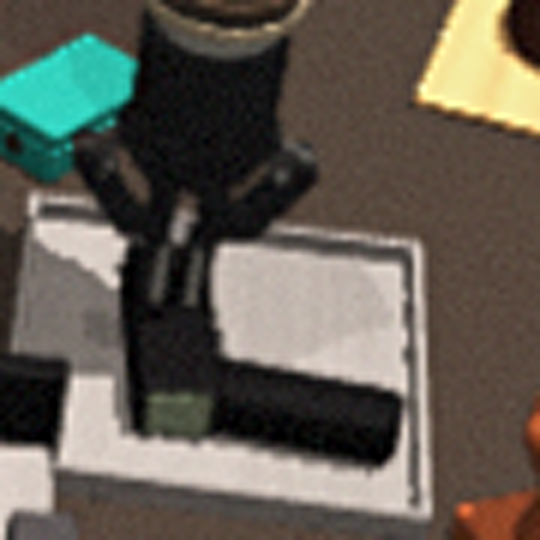

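```bash
python3 - <<'E'
from h import *
K,D,R,t=cal('scene')
z=np.load('/tmp/scene.npz');p,d=z['p'],z['d'];w=cloud('scene',d)
P=cv2.projectPoints(np.array([[.249,.573,.199],[.249,.573,.218],[.249,.573,.272]]),cv2.Rodrigues(R)[0],t,K,D)[0][:,0];print(P)
m=(np.hypot(w[...,0]-.249,w[...,1]-.573)<.09)&(w[...,2]>.1);q=w[m]
for zz in np.arange(.16,.36,.01):
    s=q[(q[:,2]>=zz)&(q[:,2]<zz+.01)]
    if len(s):print(round(zz,3),len(s),s.min(0).round(3)[:2],s.max(0).round(3)[:2])
c=p[120:210,470:560].copy();a=cv2.resize(c,(540,540),interpolation=2)
for u,v in P: cv2.circle(a,(int((u-470)*6+3),int((v-120)*6+3)),5,(255,0,0),-1)
cv2.imwrite('pics/s6.png',a[:,:,::-1])
E
```

```text
[[510.45680744 185.67524519]
 [511.76744381 180.67222482]
 [515.56831045 166.08286399]]
0.24 15 [0.228 0.519] [0.279 0.614]
0.25 28 [0.225 0.516] [0.283 0.622]
0.26 33 [0.223 0.517] [0.285 0.624]
0.27 27 [0.219 0.519] [0.282 0.62 ]
0.28 39 [0.229 0.5  ] [0.288 0.625]
0.29 92 [0.218 0.498] [0.291 0.641]
0.3 116 [0.212 0.5  ] [0.291 0.64 ]
0.31 91 [0.225 0.502] [0.294 0.632]
0.32 101 [0.228 0.502] [0.294 0.637]
0.33 153 [0.228 0.501] [0.289 0.635]
0.34 106 [0.21  0.502] [0.29  0.631]
0.35 37 [0.246 0.533] [0.292 0.602]
```

View pics/s6.png

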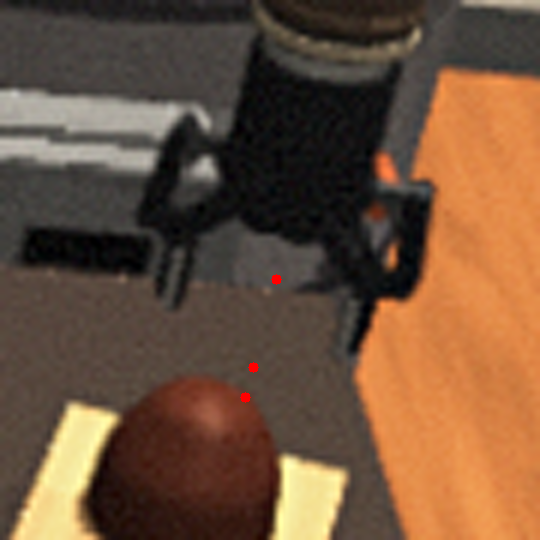

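The crop shows the open fingertips (about (175,300) and (345,350) in the crop) well above the projected reported TCP. So the reported TCP seems to lie some 3 cm beyond the real tips. I'll lift and measure it.

Request:
step_arm(grip=[0,0,0,0,0,0], offset=[[0,0,3],[0,0,7],[0,0,11],[0,0,14],[0,0,14],[0,0,14]], delta_rot=[[0,0,0],[0,0,0],[0,0,0],[0,0,0],[0,0,0],[0,0,0]])

```text
clock: 11.9
ee_pos: [0.4199, 0.3275, 0.1518]
eef_rot: [0.093, -3.14, 0.003]
wrist_force: [0.2, -0.4, 0.1]
finger_gap: 0.0001
gripper_force: 0.0
```

```bash
python3 log.py; python3 - <<'E'
from h import *
P=ctrl.read_state()['ee_pos']
for n in('scene','top'):
    p,d=snap(n);w=cloud(n,d)
    m=(abs(w[...,0]-P[0])<.04)&(abs(w[...,1]-P[1])<.06)&(w[...,2]>.09);q=w[m]
    for zz in np.arange(.12,.24,.006):
        s=q[(q[:,2]>=zz)&(q[:,2]<zz+.006)]
        if len(s):print(n,round(zz,3),len(s),np.percentile(s,5,0).round(3)[:2],np.percentile(s,95,0).round(3)[:2])
    if n=='scene':
        K,D,R,t=cal('scene');cv2.imwrite('pics/s7.png',cv2.resize(p[160:280,370:490],(600,600),interpolation=2)[:,:,::-1])
        print((np.array([370,160])),cv2.projectPoints(P[None],cv2.Rodrigues(R)[0],t,K,D)[0].ravel())
E
```

```text
11.9 q [-0.88  0.3   0.16  1.88 -0.06  0.96  0.93] p [0.4199 0.3275 0.1518] ty [-0.059  0.998 -0.002] tz [ 0.    -0.002 -1.   ] F [ 0.2 -0.4  0.1] 0.00012122445113258655 0.0
scene 0.18 5 [0.428 0.321] [0.433 0.329]
scene 0.186 12 [0.423 0.316] [0.432 0.334]
scene 0.192 16 [0.423 0.315] [0.432 0.335]
scene 0.198 11 [0.424 0.312] [0.432 0.335]
scene 0.204 16 [0.419 0.312] [0.436 0.333]
scene 0.21 15 [0.424 0.316] [0.434 0.333]
scene 0.216 12 [0.425 0.313] [0.434 0.335]
scene 0.222 23 [0.418 0.31 ] [0.436 0.344]
scene 0.228 39 [0.415 0.296] [0.436 0.353]
scene 0.234 64 [0.411 0.293] [0.436 0.357]
[370 160] [433.70583383 220.58925638]
top 0.186 1 [0.414 0.315] [0.414 0.315]
top 0.228 1 [0.414 0.309] [0.414 0.309]
top 0.234 6 [0.408 0.297] [0.417 0.305]
```

View pics/s7.png

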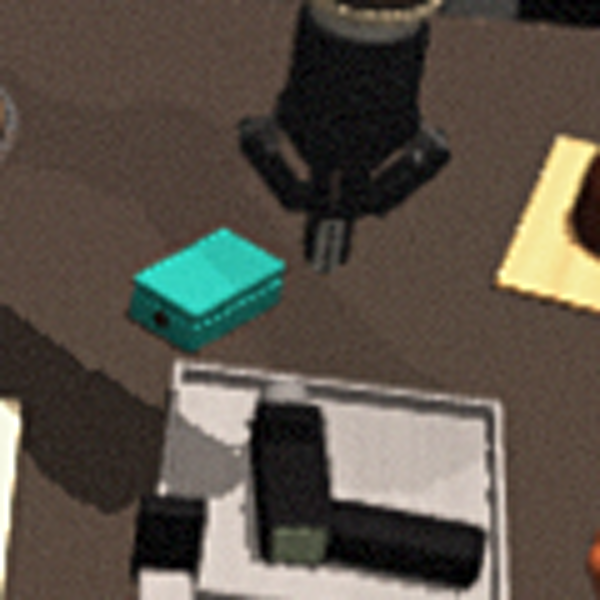

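The shut fingertips, (325,265) in the crop, lie at z≈0.182, while the reported TCP is at 0.152. So the reported TCP runs 30 mm past the real tips, and I will correct for that. The thermometer is undisturbed.

Request:
step_arm(grip=[8,8,8,8,8,8,8,8], offset=[[0,0,0],[0,0,0],[0,0,-3],[0,0,-8],[0,0,-12],[0,0,-15],[0,0,-17],[0,0,-17]], delta_rot=[[0,0,0],[0,0,0],[0,0,0],[0,0,0],[0,0,0],[0,0,0],[0,0,0],[0,0,0]])

```text
clock: 13.0
ee_pos: [0.4193, 0.3268, -0.0191]
eef_rot: [0.093, -3.138, 0.006]
wrist_force: [-0.4, -0.9, 1.1]
finger_gap: 0.0801
gripper_force: 0.0
```

Request:
step_arm(grip=[2,2,2,2,2,2,2], offset=[[0,0,0],[0,0,0],[0,0,0],[0,0,0],[0,0,0],[0,0,0],[0,0,0]], delta_rot=[[0,0,0],[0,0,0],[0,0,0],[0,0,0],[0,0,0],[0,0,0],[0,0,0]])

```text
clock: 13.88
ee_pos: [0.421, 0.3284, -0.0163]
eef_rot: [-0.093, 3.138, -0.0]
wrist_force: [-0.4, -0.8, 5.7]
finger_gap: 0.045
gripper_force: 62.5
```

```bash
python3 log.py
```

```text
13.875 q [-0.85  0.55  0.12  2.01 -0.11  0.59  0.98] p [ 0.421   0.3284 -0.0163] ty [-0.059  0.998 -0.   ] tz [ 0.002 -0.    -1.   ] F [-0.4 -0.8  5.7] 0.0450244433889565 62.51420617103577
```

Request:
step_arm(grip=[2,2,2,2,2,2,2,2], offset=[[0,0,2],[0,0,6],[0,0,10],[0,0,15],[0,0,20],[0,0,25],[0,0,30],[0,0,30]], delta_rot=[[0,0,0],[0,0,0],[0,0,0],[0,0,0],[0,0,0],[0,0,0],[0,0,0],[0,0,0]])

```text
clock: 14.88
ee_pos: [0.4217, 0.3289, 0.2868]
eef_rot: [-0.093, 3.134, 0.006]
wrist_force: [-0.6, -0.6, -3.7]
finger_gap: 0.045
gripper_force: 62.0
```

Request:
step_arm(grip=[2,2,2,2,2,2,2,2], offset=[[0.5,-4,0],[0.7,-8,0],[1,-12,0],[1.2,-16,0],[1.5,-20,0],[2,-24,0],[2,-24,0],[2,-24,0]], delta_rot=[[0,0,-10],[0,0,-20],[0,0,-30],[0,0,-40],[0,0,-50],[0,0,-60],[0,0,-70],[0,0,-80]])

```text
clock: 15.88
ee_pos: [0.4394, 0.0869, 0.2813]
eef_rot: [-1.955, -2.457, 0.004]
wrist_force: [0.2, 0.4, -2.2]
finger_gap: 0.045
gripper_force: 62.3
```

```bash
python3 log.py; python3 go.py .445 .09 .283 0
```

```text
15.875 q [-0.72  0.02  0.43  1.9  -0.01  1.23 -0.06] p [0.4394 0.0869 0.2813] ty [ 0.974  0.225 -0.003] tz [-0.003 -0.001 -1.   ] F [ 0.2  0.4 -2.2] 0.044968775099325974 62.26657748222351
shift [0.56 0.31 0.17] turn [  0.04  -0.19 -12.99]
```

Now finish the yaw, then tilt −90° about x while shifting.

Request:
step_arm(grip=[2,2,2,2], offset=[[0.5,0,0],[0.5,0,0],[0.5,0,0],[0.5,0,0]], delta_rot=[[0,0,-8],[0,0,-13],[0,0,-13],[0,0,-13]])

```text
clock: 16.38
ee_pos: [0.4448, 0.0877, 0.2819]
eef_rot: [-2.21, -2.231, 0.004]
wrist_force: [0.3, 0.8, -2.7]
finger_gap: 0.0447
gripper_force: 62.3
```

Request:
step_arm(grip=[2,2,2,2,2,2,2,2], offset=[[0,-3,0],[0,-6,0],[0,-9,0],[0,-12,0],[0,-15,0],[0,-18,0],[0,-21,0],[0,-23,0]], delta_rot=[[-10,0,0],[-20,0,0],[-30,0,0],[-40,0,0],[-50,0,0],[-60,0,0],[-70,0,0],[-80,0,0]])

```text
clock: 17.38
ee_pos: [0.4458, -0.1422, 0.282]
eef_rot: [1.33, 1.341, -1.128]
wrist_force: [-0.1, 0.7, -2.9]
finger_gap: 0.0448
gripper_force: 62.3
```

```bash
python3 log.py; cat > go2.py <<'E'
import sys;sys.argv=['',"0","0","0","0"]
from go import *
go([.4455,-.143,.281],[1,0,0],[0,-1,0])
E
python3 go2.py; python3 look.py|grep -E "25[0-9]\.\]"
```

```text
17.375 q [-0.91  0.58  0.43  2.1   0.9   1.5  -1.02] p [ 0.4458 -0.1422  0.282 ] ty [ 1.     0.002 -0.008] tz [ 0.    -0.985 -0.171] F [-0.1  0.7 -2.9] 0.04477343261693175 62.34058856964111
shift [-44.58  14.22 -28.2 ] turn [80.17 -0.3  -0.39]
shift [-0.03 -0.08 -0.1 ] turn [-9.83 -0.45 -0.06]
(array([328., 257.]), array([443.8, -44.8,  46. ,  22.3,  87.4,  18.8]), 75)
```

Request:
step_arm(grip=[2,2,2,2], offset=[[0,-0.1,-0.1],[0,-0.1,-0.1],[0,-0.1,-0.1],[0,-0.1,-0.1]], delta_rot=[[-5,-0.3,0],[-9.8,-0.4,0],[-9.8,-0.4,0],[-9.8,-0.4,0]])

```text
clock: 17.92
ee_pos: [0.4455, -0.1431, 0.2815]
eef_rot: [1.215, 1.213, -1.207]
wrist_force: [0.4, -0.4, -2.9]
finger_gap: 0.0451
gripper_force: 62.4
```

```bash
python3 log.py; python3 - <<'E'
from h import *
p,d=snap('scene');w=cloud('scene',d);cv2.imwrite('pics/s8.png',cv2.resize(p[130:310,200:440],(800,600))[:,:,::-1])
print(blobs(w,.07,.09,(.3,.6,-.22,0),mn=30))
m=(w[...,2]>.12)&(w[...,2]<.42)&(abs(w[...,0]-.445)<.12)&(abs(w[...,1]+.1)<.14);q=w[m]
for zz in np.arange(.12,.42,.015):
    s=q[(q[:,2]>=zz)&(q[:,2]<zz+.015)]
    if len(s):print(round(zz,3),len(s),np.percentile(s,3,0).round(3)[:2],np.percentile(s,97,0).round(3)[:2])
E
```

```text
17.925 q [-0.93  0.72  0.44  2.1   0.92  1.54 -1.11] p [ 0.4455 -0.1431  0.2815] ty [ 1.    -0.001  0.   ] tz [-0.001 -1.    -0.007] F [ 0.4 -0.4 -2.9] 0.045089992379590126 62.42371916770935
[(array([294., 233.]), array([ 449.6, -104.7,  143.3,   68.4,    7.2,   75.5]), 576)]
0.195 7 [ 0.455 -0.116] [ 0.463 -0.095]
0.21 48 [ 0.448 -0.12 ] [ 0.469 -0.089]
0.225 39 [ 0.45  -0.118] [ 0.471 -0.087]
0.24 63 [ 0.453 -0.124] [0.474 0.022]
0.255 93 [ 0.43  -0.122] [0.511 0.037]
0.27 309 [ 0.41  -0.115] [0.514 0.033]
0.285 634 [ 0.389 -0.098] [0.509 0.03 ]
0.3 119 [ 0.432 -0.096] [0.48  0.039]
0.315 63 [ 0.437 -0.091] [0.474 0.039]
0.33 49 [ 0.439 -0.113] [ 0.563 -0.087]
0.345 235 [ 0.435 -0.122] [ 0.563 -0.088]
0.36 124 [ 0.503 -0.12 ] [ 0.563 -0.091]
```

View pics/s8.png

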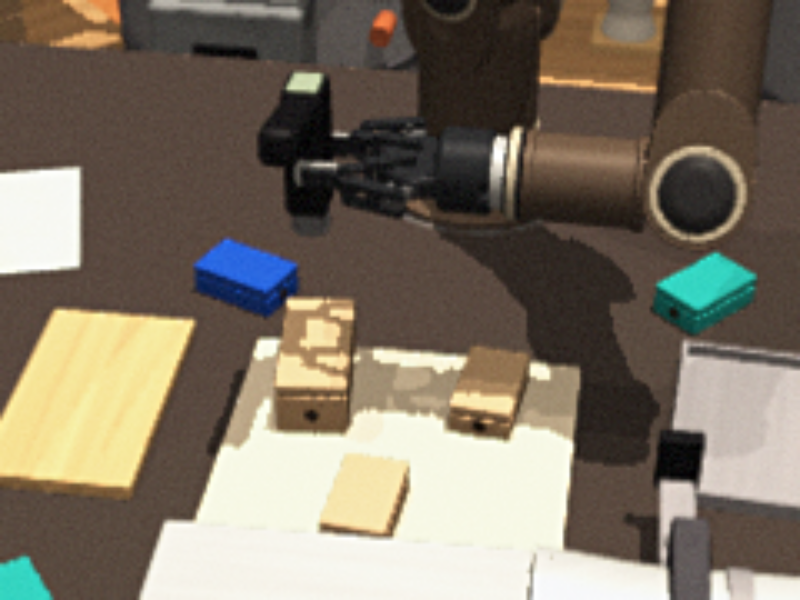

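The thermometer looks straight down over the big saggar's lid, with its nose at about (310,225) in the crop. Now hold.

Request:
step_arm(grip=[2,2,2,2,2,2,2,2], offset=[[0,0,0],[0,0,0],[0,0,0],[0,0,0],[0,0,0],[0,0,0],[0,0,0],[0,0,0]], delta_rot=[[0,0,0],[0,0,0],[0,0,0],[0,0,0],[0,0,0],[0,0,0],[0,0,0],[0,0,0]])

```text
clock: 18.98
ee_pos: [0.4453, -0.1432, 0.2814]
eef_rot: [1.212, 1.211, -1.209]
wrist_force: [-1.0, -0.5, -2.7]
finger_gap: 0.0449
gripper_force: 62.4
```

Request:
step_arm(grip=[2,2,2,2,2,2,2,2], offset=[[0,0,0],[0,0,0],[0,0,0],[0,0,0],[0,0,0],[0,0,0],[0,0,0],[0,0,0]], delta_rot=[[0,0,0],[0,0,0],[0,0,0],[0,0,0],[0,0,0],[0,0,0],[0,0,0],[0,0,0]])

```text
clock: 19.98
ee_pos: [0.4453, -0.1433, 0.2814]
eef_rot: [1.212, 1.211, -1.209]
wrist_force: [-0.1, -0.4, -2.4]
finger_gap: 0.0451
gripper_force: 62.4
```

Request:
step_arm(grip=[2,2,2,2,2,2,2,2], offset=[[0,0,0],[0,0,0],[0,0,0],[0,0,0],[0,0,0],[0,0,0],[0,0,0],[0,0,0]], delta_rot=[[0,0,0],[0,0,0],[0,0,0],[0,0,0],[0,0,0],[0,0,0],[0,0,0],[0,0,0]])

```text
clock: 20.98
ee_pos: [0.4453, -0.1433, 0.2814]
eef_rot: [1.212, 1.211, -1.209]
wrist_force: [-0.3, -0.6, -3.3]
finger_gap: 0.0451
gripper_force: 62.4
```

```bash
python3 log.py; python3 - <<'E'
from h import *
p,d=snap('scene');w=cloud('scene',d)
print(blobs(w,.07,.09,(.3,.6,-.22,0.05),mn=30))
E
```

```text
20.975 q [-0.93  0.73  0.44  2.11  0.92  1.54 -1.11] p [ 0.4453 -0.1433  0.2814] ty [ 1.    -0.001 -0.   ] tz [-0.001 -1.    -0.003] F [-0.3 -0.6 -3.3] 0.045115428505941156 62.42227077484131
[(array([294., 233.]), array([ 449.4, -104.5,  146.4,   68.2,    7.1,   75.3]), 579)]
```

Held for 3 s. Now reverse the path to the tray.

Request:
step_arm(grip=[2,2,2,2,2,2,2,2], offset=[[0,3,0],[0,6,0],[0,9,0],[0,12,0],[0,15,0],[0,18,0],[0,21,0],[0,23,0]], delta_rot=[[10,0,0],[20,0,0],[30,0,0],[40,0,0],[50,0,0],[60,0,0],[70,0,0],[80,0,0]])

```text
clock: 22.02
ee_pos: [0.445, 0.0879, 0.2819]
eef_rot: [2.134, 2.136, -0.178]
wrist_force: [0.0, 0.2, -3.2]
finger_gap: 0.0449
gripper_force: 62.1
```

Request:
step_arm(grip=[2,2,2,2,2,2,2,2], offset=[[0,0,0.5],[0,0,0.5],[-0.5,4,0.5],[-1,8,0.5],[-1.5,12,0.5],[-1.8,16,0.5],[-2,20,0.5],[-2.4,24,0.5]], delta_rot=[[10,0,0],[10,0,0],[10,0,0],[10,0,0],[10,0,0],[10,0,0],[10,0,0],[10,0,0]])

```text
clock: 23.02
ee_pos: [0.4202, 0.3276, 0.2855]
eef_rot: [-2.22, -2.221, 0.003]
wrist_force: [0.8, 0.3, -2.2]
finger_gap: 0.0451
gripper_force: 62.1
```

Request:
step_arm(grip=[2,2,2,2,2,2,2,2], offset=[[0,0,0],[0,0,0],[0,0,0],[0,0,0],[0,0,0],[0,0,0],[0,0,0],[0,0,0]], delta_rot=[[0,0,10],[0,0,20],[0,0,30],[0,0,40],[0,0,50],[0,0,60],[0,0,70],[0,0,80]])

```text
clock: 24.02
ee_pos: [0.4203, 0.3263, 0.2853]
eef_rot: [-0.263, -3.126, 0.007]
wrist_force: [-0.5, -0.3, -2.6]
finger_gap: 0.0449
gripper_force: 61.9
```

```bash
python3 log.py; python3 go.py .421 .3285 .05 93.4
```

```text
24.025 q [-0.81  0.19  0.07  1.7  -0.01  1.26  0.67] p [0.4203 0.3263 0.2853] ty [ 0.167  0.986 -0.005] tz [-0.005 -0.004 -1.   ] F [-0.5 -0.3 -2.6] 0.04491621105276458 61.9103479385376
shift [  0.07   0.22 -23.53] turn [ 0.26 -0.25 13.03]
```

Request:
step_arm(grip=[2,2,2,2,2,2,2,2], offset=[[0,0.2,-3],[0.1,0.2,-8],[0.1,0.2,-13],[0.1,0.2,-18],[0.1,0.2,-22],[0.1,0.2,-25],[0.1,0.2,-27],[0.1,0.2,-27]], delta_rot=[[0.2,-0.2,8],[0.2,-0.2,13],[0.2,-0.2,13],[0.2,-0.2,13],[0.2,-0.2,13],[0.2,-0.2,13],[0.2,-0.2,13],[0.2,-0.2,13]])

```text
clock: 25.02
ee_pos: [0.4202, 0.3275, 0.0143]
eef_rot: [0.084, -3.136, 0.003]
wrist_force: [0.4, -0.3, -2.2]
finger_gap: 0.045
gripper_force: 61.9
```

Request:
step_arm(grip=[2,2,2,2], offset=[[0,0,-1.5],[0,0,-2.8],[0,0,-3],[0,0,-3]], delta_rot=[[0,0,0],[0,0,0],[0,0,0],[0,0,0]])

```text
clock: 25.52
ee_pos: [0.4223, 0.3287, -0.0136]
eef_rot: [-0.082, 3.14, 0.004]
wrist_force: [0.0, 0.6, -1.9]
finger_gap: 0.0449
gripper_force: 62.0
```

```bash
python3 log.py
```

```text
25.525 q [-0.77  0.54  0.02  2.   -0.02  0.6   0.89] p [ 0.4223  0.3287 -0.0136] ty [-0.052  0.999  0.003] tz [ 0.     0.003 -1.   ] F [ 0.   0.6 -1.9] 0.04485149146551592 62.03959822654724
```

Request:
step_arm(grip=[2,2,6,8,8,8,8,8], offset=[[0,0,-0.2],[0,0,-0.2],[0,0,-0.2],[0,0,-0.2],[0,0,0],[0,0,5],[0,0,11],[0,0,16]], delta_rot=[[0,0,0],[0,0,0],[0,0,0],[0,0,0],[0,0,0],[0,0,0],[0,0,0],[0,0,0]])

```text
clock: 26.52
ee_pos: [0.4225, 0.3289, 0.1489]
eef_rot: [-0.082, 3.139, 0.006]
wrist_force: [0.4, 1.0, -0.2]
finger_gap: 0.0798
gripper_force: 0.0
```

Request:
step_arm(grip=[8.5,8.5,8.5,8.5,8.5,8.5], offset=[[0,-5,3],[0,-11,4],[0,-17,4],[0,-22,4],[0,-26,4],[0,-26,4]], delta_rot=[[0,0,0],[0,0,0],[0,0,0],[0,0,0],[0,0,0],[0,0,0]])

```text
clock: 27.28
ee_pos: [0.4222, 0.0658, 0.1869]
eef_rot: [-0.074, 3.14, 0.004]
wrist_force: [0.0, 0.4, 0.2]
finger_gap: 0.085
gripper_force: 0.0
```

```bash
python3 log.py; python3 look.py; python3 - <<'E'
from h import *
q,e=snap('scene');p=np.load('/tmp/top.npz')['p']
cv2.imwrite('pics/t9.png',np.hstack([cv2.resize(p[200:320,140:260],(400,400),interpolation=2),cv2.resize(q[210:310,380:480],(400,400),interpolation=2)])[:,:,::-1])
E
```

```text
27.275 q [-0.45  0.08  0.2   2.07 -0.02  0.99  1.37] p [0.4222 0.0658 0.1869] ty [-0.047  0.999  0.003] tz [ 0.001  0.003 -1.   ] F [0.  0.4 0.2] 0.08496928278806856 0.0
bench z 0.6900437085429132
slabs
(array([329., 217.]), array([535.6, -11.8, 331. , 329.9, -89.3,  19. ]), 4661)
(array([417., 246.]), array([ 485.6, -321.1,  263. ,  154.1,    1.2,   19. ]), 3365)
(array([233., 245.]), array([473.7, 248.5, 135.2,  29.6,   7.1,  17.6]), 101)
sag
(array([270., 138.]), array([802. , 170.8, 668.2, 159.8, -84.3, 126.8]), 9681)
(array([407., 150.]), array([ 785.2, -292.3,   95.7,   62.8,   40.6,   38.4]), 389)
(array([231., 194.]), array([ 6.319e+02,  2.483e+02,  1.405e+02,  3.960e+01, -1.000e-01,
        6.740e+01]), 489)
(array([322., 199.]), array([622.1, -24.1,  98.1,  60. ,  -4.4,  55.4]), 627)
(array([474., 221.]), array([ 553.1, -480.3,   83. ,   38.4,    0. ,   88.3]), 455)
(array([348., 255.]), array([ 445.3, -102.8,  140.8,   68.8,    6.9,   79.2]), 1148)
(array([198., 255.]), array([427.5, 374. , 161.9, 136.6,   2.5,  43.4]), 983)
(array([478., 261.]), array([ 4.319e+02, -4.935e+02,  4.990e+01,  1.210e+01,  1.000e-01,
        7.210e+01]), 87)
(array([385., 315.]), array([ 269.6, -212.7,   97.6,   59.5,   68.8,   38.4]), 473)
(array([222., 328.]), array([221. , 271.4,  96.3,  60.8, -38.7,  38.5]), 390)
```

View pics/t9.png

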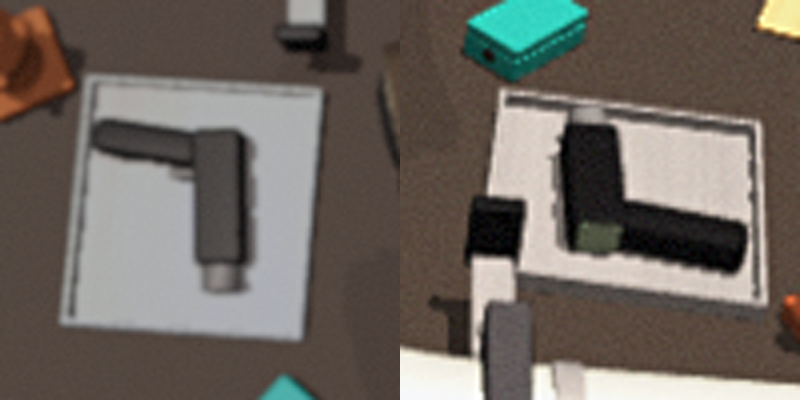

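The thermometer lies flat in its tray again and the gate is still out. Next, the big saggar.

```bash
python3 go.py .4453 -.1028 .0 97
```

```text
shift [  2.29 -17.18 -18.67] turn [-0.19  0.04  4.04]
```

Request:
step_arm(grip=[8.54,8.54,8.54,8.54,8.54,8.54,8.54], offset=[[1,-5,0],[2,-10,0],[2.3,-15,0],[2.3,-17.2,0],[2.3,-17.2,0],[2.3,-17.2,-5],[2.3,-17.2,-5]], delta_rot=[[0,0,2],[-0.2,0,4],[-0.2,0,4],[-0.2,0,4],[-0.2,0,4],[-0.2,0,4],[-0.2,0,4]])

```text
clock: 28.25
ee_pos: [0.4431, -0.1009, 0.1341]
eef_rot: [0.196, -3.129, -0.0]
wrist_force: [-0.5, 1.0, -0.7]
finger_gap: 0.0857
gripper_force: 0.0
```

```bash
python3 go.py .4453 -.1028 .0 97; python3 - <<'E'
from h import *
p,d=snap('scene');w=cloud('scene',d)
print(blobs(w,.07,.09,(.3,.6,-.22,0.05),mn=30))
E
```

```text
shift [  0.22  -0.19 -13.41] turn [ 0.01 -0.36 -0.16]
[(array([294., 233.]), array([ 449.9, -104.6,  147.6,   68.5,    7. ,   75.7]), 568)]
```

Request:
step_arm(grip=[8.54,8.54,8.54,8.54,8.54,8.54], offset=[[0.2,-0.2,0],[0.2,-0.2,-4],[0.2,-0.2,-8],[0.2,-0.2,-12],[0.2,-0.2,-13.3],[0.2,-0.2,-13.3]], delta_rot=[[0,-0.3,0],[0,-0.3,0],[0,-0.3,0],[0,-0.3,0],[0,-0.3,0],[0,-0.3,0]])

```text
clock: 29.05
ee_pos: [0.4478, -0.1052, 0.0039]
eef_rot: [-0.192, 3.13, -0.002]
wrist_force: [0.2, -0.5, 0.9]
finger_gap: 0.0853
gripper_force: 0.0
```

Request:
step_arm(grip=[5,5,5,5,5], offset=[[0,0,0],[0,0,0],[0,0,0],[0,0,0],[0,0,0]], delta_rot=[[0,0,0],[0,0,0],[0,0,0],[0,0,0],[0,0,0]])

```text
clock: 29.68
ee_pos: [0.4486, -0.1047, 0.0052]
eef_rot: [-0.192, 3.128, -0.001]
wrist_force: [-0.5, 1.7, 6.1]
finger_gap: 0.0674
gripper_force: 66.7
```

```bash
python3 log.py
```

```text
29.675 q [-0.11  0.43  0.29  2.18 -0.23  0.55  2.04] p [ 0.4486 -0.1047  0.0052] ty [-0.122  0.992 -0.001] tz [ 0.008 -0.    -1.   ] F [-0.5  1.7  6.1] 0.06741746376424262 66.72531366348267
```

Request:
step_arm(grip=[5,5,5,5,5,5,5,5], offset=[[0,0,2],[0,0,6],[1,-4,8],[2,-9,8],[3,-14,8],[4,-18,8],[4,-21.6,8],[4,-21.6,8]], delta_rot=[[0,0,0],[0,0,0],[0,0,-2],[0,0,-4],[0,0,-6],[0,0,-6],[0,0,-6],[0,0,-6]])

```text
clock: 30.68
ee_pos: [0.4861, -0.3251, 0.0843]
eef_rot: [-0.02, 3.136, -0.006]
wrist_force: [0.9, 1.3, -5.4]
finger_gap: 0.0674
gripper_force: 70.9
```

Request:
step_arm(grip=[5,5,5,5,5], offset=[[0,0,-3],[0,0,-6],[0,0,-7],[0,0,-7],[0,0,-7]], delta_rot=[[0,0,0],[0,0,0],[0,0,0],[0,0,0],[0,0,0]])

```text
clock: 31.3
ee_pos: [0.4881, -0.3216, 0.0147]
eef_rot: [-0.028, 3.135, -0.004]
wrist_force: [0.3, -0.9, -5.5]
finger_gap: 0.0674
gripper_force: 70.6
```

```bash
python3 log.py; cat > brd.py <<'E'
from h import *
for n in('top','scene'):
    p,d=snap(n);w=cloud(n,d)
    print(n,'board',[b for b in blobs(w,.010,.024,(.3,.68,-.42,-.22),mn=200)])
    hsv=cv2.cvtColor(p,cv2.COLOR_RGB2HSV);buff=(hsv[...,1]>60)&(hsv[...,0]>10)&(hsv[...,0]<32)&(p.max(2)>90)
    m=(w[...,2]>.05)&(w[...,2]<.2)&(w[...,0]>.35)&(w[...,0]<.62)&(w[...,1]>-.42)&(w[...,1]<-.22)&buff
    if m.any():
        q=w[m];top=np.percentile(q[:,2],98);mm=m&(w[...,2]>top-.012);print(n,'top',top.round(4),rect(w,mm))
E
python3 brd.py
```

```text
31.3 q [ 0.23  0.58  0.36  1.88 -0.3   0.72  2.35] p [ 0.4881 -0.3216  0.0147] ty [-0.018  1.    -0.002] tz [ 0.007 -0.002 -1.   ] F [ 0.3 -0.9 -5.5] 0.0674309979478632 70.62352895736694
top board [(array([405., 220.]), array([ 565.8, -274.1,  201. ,  104.8,  -37.5,   19.1]), 814)]
top top 0.1544 (array([ 495.5, -253.8,    3.3,    2.4,  -10.7,  156.6]), 3)
scene board [(array([227., 257.]), array([ 486.9, -323.8,  271.1,  151. ,    1.1,   15.6]), 1379)]
scene top 0.0977 (array([ 494.2, -312.9,  129.7,   86.1,    2.4,   87.4]), 170)
```

Request:
step_arm(grip=[5,5,5,5], offset=[[0.1,0,-0.5],[0.1,0,-0.9],[0.1,0,-0.9],[0.1,0,-0.9]], delta_rot=[[0,0,0],[0,0,0],[0,0,0],[0,0,0]])

```text
clock: 31.9
ee_pos: [0.4887, -0.3212, 0.0053]
eef_rot: [-0.028, 3.135, -0.002]
wrist_force: [-1.8, 1.6, 5.5]
finger_gap: 0.067
gripper_force: 72.2
```

Request:
step_arm(grip=[8.5,8.5,8.5,8.5,8.5,8.5,8.5,8.5], offset=[[0,0,-0.1],[0,0,-0.1],[0,0,-0.1],[0,0,2],[0,0,6],[0,0,11],[0,0,15],[0,0,15]], delta_rot=[[0,0,0],[0,0,0],[0,0,0],[0,0,0],[0,0,0],[0,0,0],[0,0,0],[0,0,0]])

```text
clock: 32.9
ee_pos: [0.4901, -0.3226, 0.1578]
eef_rot: [-0.027, 3.13, -0.007]
wrist_force: [-0.4, -0.2, -0.3]
finger_gap: 0.0849
gripper_force: 0.0
```

```bash
python3 go.py .446 .067 .15 90
```

```text
shift [-4.41 38.96 -0.78] turn [ 0.24  0.63 -0.99]
```

Request:
step_arm(grip=[8.5,8.5,8.5,8.5,8.5,8.5,8.5,8.5], offset=[[-1,5,0],[-2,11,0],[-3,17,0],[-4,23,0],[-4.4,29,0],[-4.4,34,0],[-4.4,38.9,0],[-4.4,38.9,0]], delta_rot=[[0.2,0.6,-2],[0.2,0.6,-4],[0.2,0.6,-6.5],[0.2,0.6,-6.8],[0.2,0.6,-6.8],[0.2,0.6,-6.8],[0.2,0.6,-6.8],[0.2,0.6,-6.8]])

```text
clock: 33.9
ee_pos: [0.4435, 0.0715, 0.1535]
eef_rot: [-0.148, -3.131, -0.004]
wrist_force: [0.1, -0.8, 0.5]
finger_gap: 0.085
gripper_force: 0.0
```

```bash
python3 brd.py; python3 - <<'E'
from h import *
p,d=snap('scene');w=cloud('scene',d)
print(blobs(w,.045,.065,(.35,.7,-.1,0.15),mn=30))
E
python3 go.py .446 .067 .01 84.2
```

```text
top board [(array([416., 247.]), array([ 486. , -321.3,  263.7,  153.7,    1.2,   19.1]), 2531)]
top top 0.0832 (array([ 485.9, -320.1,  140.7,   70.4,    1.5,   77.8]), 126)
scene board [(array([227., 256.]), array([ 489.7, -323.9,  266.7,  150.4,    1.8,   15.5]), 1426)]
scene top 0.08 (array([ 490.8, -322.4,  144.9,   66.4,    0.6,   75.9]), 576)
[(array([347., 244.]), array([447.1,  65.4, 108. ,  60.8,  -5.9,  51.2]), 376), (array([309., 278.]), array([625.9, -25.9, 100. ,  60.4,  -4.7,  51.5]), 471)]
shift [  0.21   0.02 -14.38] turn [-0.08 -0.36  0.03]
```

Request:
step_arm(grip=[8.5,8.5,8.5,8.5,8.5,8.5,8.5], offset=[[0.1,-0.2,-4],[0.1,-0.2,-9],[0.1,-0.2,-13],[0.1,-0.2,-15.5],[0.1,-0.2,-16.6],[0.1,-0.2,-16.6],[0.1,-0.2,-16.6]], delta_rot=[[0,-0.3,0],[0,-0.3,0],[0,-0.3,0],[0,-0.3,0],[0,-0.3,0],[0,-0.3,0],[0,-0.3,0]])

```text
clock: 34.92
ee_pos: [0.4461, 0.0655, -0.0107]
eef_rot: [0.16, 3.136, 0.004]
wrist_force: [0.6, -0.4, -0.0]
finger_gap: 0.0847
gripper_force: 0.0
```

Request:
step_arm(grip=[4,4,4,4,4,4], offset=[[0,0,0],[0,0,0],[0,0,0],[0,0,0],[0,0,0],[0,0,0]], delta_rot=[[0,0,0],[0,0,0],[0,0,0],[0,0,0],[0,0,0],[0,0,0]])

```text
clock: 35.67
ee_pos: [0.4461, 0.0662, -0.0105]
eef_rot: [0.158, 3.136, 0.005]
wrist_force: [-0.9, 0.5, 9.7]
finger_gap: 0.0591
gripper_force: 63.8
```

```bash
python3 log.py;python3 - <<'E'
from h import *
p,d=snap('scene');w=cloud('scene',d)
print(blobs(w,.045,.065,(.35,.7,-.1,0.15),mn=30))
E
```

```text
35.675 q [-0.42  0.45  0.21  2.2  -0.19  0.51  1.4 ] p [ 0.4461  0.0662 -0.0105] ty [0.101 0.995 0.003] tz [ 0.002  0.003 -1.   ] F [-0.9  0.5  9.7] 0.05912052056655475 63.767169713974
[(array([345., 245.]), array([450.6,  63.6,  99.8,  85.5,  -2.1,  51.5]), 374), (array([309., 278.]), array([625.6, -25.9, 102.7,  60.4,  -3.4,  51.4]), 476)]
```

Request:
step_arm(grip=[4,4,4,4,4,4,4,4], offset=[[0,0,4],[0,0,9],[0.5,-3,14],[1.5,-9,16],[2,-14,16],[2.5,-20,16],[3,-25,16],[3.5,-30,16]], delta_rot=[[0,0,0],[0,0,0],[0,0,2],[0,0,4],[0,0,6],[0,0,7],[0,0,7],[0,0,7]])

```text
clock: 36.72
ee_pos: [0.4799, -0.2356, 0.1485]
eef_rot: [0.033, -3.141, -0.004]
wrist_force: [0.6, 0.7, -3.6]
finger_gap: 0.0587
gripper_force: 67.6
```

Request:
step_arm(grip=[4,4,4,4,4,4], offset=[[0.2,-4,0],[0.5,-8.5,0],[0.5,-8.5,-4],[0.5,-8.5,-8],[0.5,-8.5,-8],[0.5,-8.5,-8]], delta_rot=[[0,0,0],[0,0,0],[0,0,0],[0,0,0],[0,0,0],[0,0,0]])

```text
clock: 37.48
ee_pos: [0.4858, -0.3196, 0.0697]
eef_rot: [-0.033, 3.141, 0.002]
wrist_force: [0.9, -0.2, -2.8]
finger_gap: 0.0588
gripper_force: 67.3
```

```bash
python3 log.py;python3 brd.py; python3 go.py .486 -.3205 .0495 91.1
```

```text
37.475 q [ 0.19  0.5   0.42  1.86 -0.27  0.84  2.34] p [ 0.4858 -0.3196  0.0697] ty [-0.021  1.     0.001] tz [ 0.001  0.001 -1.   ] F [ 0.9 -0.2 -2.8] 0.05881305940191265 67.29256868362427
top board [(array([406., 222.]), array([ 531.1, -309.9,  171. ,  132.7,    1.5,   19.1]), 941)]
top top 0.1744 (array([ 491.3, -264.1,   38.3,   17. ,  -42. ,  168.1]), 7)
scene board [(array([227., 257.]), array([ 489.1, -323.3,  270. ,  152.1,    0.9,   15.7]), 1370)]
scene top 0.1366 (array([ 4.910e+02, -3.246e+02,  1.008e+02,  6.500e+01,  1.000e-01,
        1.322e+02]), 317)
shift [-0.04 -0.07 -2.08] turn [-0.05  0.13 -0.11]
```

Request:
step_arm(grip=[4,4,4,4,4], offset=[[0,0,-1.2],[0,0,-1.8],[0,0,-2],[0,0,-2],[0,0,-2]], delta_rot=[[0,0,0],[0,0,0],[0,0,0],[0,0,0],[0,0,0]])

```text
clock: 38.2
ee_pos: [0.4854, -0.319, 0.0496]
eef_rot: [-0.033, 3.141, 0.005]
wrist_force: [-4.8, 2.6, 12.2]
finger_gap: 0.0591
gripper_force: 69.3
```

```bash
python3 log.py
```

```text
38.2 q [ 0.2   0.53  0.41  1.87 -0.29  0.8   2.35] p [ 0.4854 -0.319   0.0496] ty [-0.021  1.     0.003] tz [ 0.     0.003 -1.   ] F [-4.8  2.6 12.2] 0.05905575808341972 69.34689402580261
```

Seated, with 12 N upward. Release and retreat, then on to the last one at (0.622, −0.024), yaw −4.4°.

Request:
step_arm(grip=[8,8,8,8,8,8,8,8], offset=[[0,0,0.1],[0,0,0.1],[0,0,0.5],[0,0,3],[0,0,7],[0,0,12],[2,6,12],[4,12,12]], delta_rot=[[0,0,0],[0,0,0],[0,0,0],[0,0,0],[0,0,0],[0,0,0],[0,0,0],[0,0,0]])

```text
clock: 39.2
ee_pos: [0.5255, -0.2001, 0.1695]
eef_rot: [-0.029, 3.139, 0.003]
wrist_force: [1.2, 0.1, -0.3]
finger_gap: 0.08
gripper_force: 0.0
```

Request:
step_arm(grip=[8.5,8.5,8.5,8.5,8.5,8.5], offset=[[3,5,0],[6,10,0],[9,15,0],[9.6,17.5,0],[9.6,17.5,0],[9.6,17.5,0]], delta_rot=[[0,0,-2],[0,0,-4],[0,0,-5.5],[0,0,-5.5],[0,0,-5.5],[0,0,-5.5]])

```text
clock: 39.95
ee_pos: [0.6204, -0.0272, 0.1685]
eef_rot: [-0.12, -3.139, -0.002]
wrist_force: [-0.7, -1.1, 0.3]
finger_gap: 0.0849
gripper_force: 0.0
```

```bash
python3 log.py; cat > st.py <<'E'
from h import *
p,d=snap('top');w=cloud('top',d)
B=(.35,.62,-.42,-.24)
for nm,lo,hi in(('L1',.072,.084),('L2',.107,.122),('L3',.142,.16)): print(nm,[(b[1],b[2]) for b in blobs(w,lo,hi,B,mn=15)])
print('board',blobs(w,.010,.024,(.3,.68,-.42,-.22),mn=200)[0][1])
E
python3 st.py;python3 go.py .622 -.024 -.012 85.6;python3 - <<'E'
from h import *
p,d=snap('scene');w=cloud('scene',d)
print(blobs(w,.045,.065,(.35,.7,-.1,0.15),mn=30))
E
```

```text
39.95 q [-0.32  0.45  0.4   1.66 -0.2   1.07  1.63] p [ 0.6204 -0.0272  0.1685] ty [0.076 0.997 0.001] tz [-0.     0.001 -1.   ] F [-0.7 -1.1  0.3] 0.08494813043963051 0.0
L1 [(array([ 539.9, -320.2,   69.4,   31.3,  -89.1,   79.4]), 111), (array([ 484.8, -287.2,   30.8,    4.5,   -4.9,   78.1]), 16), (array([ 432.9, -321.7,   70.6,   35.8,   88.2,   78.9]), 183)]
L2 [(array([ 485.1, -318.6,   96.1,   62.6,    0.7,  115.4]), 674)]
L3 []
board [ 486.7 -321.7  267.1  155.6    1.5   19.1]
shift [  0.16   0.37 -18.06] turn [-0.07 -0.01  0.02]
[(array([309., 278.]), array([624.9, -25.7, 102.2,  59.6,  -4.2,  51.3]), 473)]
```

Request:
step_arm(grip=[8.5,8.5,8.5,8.5,8.5,8.5,8.5], offset=[[0.1,0.3,-4],[0.1,0.3,-9],[0.1,0.3,-14],[0.1,0.3,-17],[0.1,0.3,-18],[0.1,0.3,-18],[0.1,0.3,-18]], delta_rot=[[0,0,0],[0,0,0],[0,0,0],[0,0,0],[0,0,0],[0,0,0],[0,0,0]])

```text
clock: 40.92
ee_pos: [0.623, -0.0231, -0.0099]
eef_rot: [0.118, 3.137, 0.004]
wrist_force: [0.8, 0.1, 0.2]
finger_gap: 0.0849
gripper_force: 0.0
```

Request:
step_arm(grip=[4,4,4,4,4,4], offset=[[0,0,0],[0,0,0],[0,0,0],[0,0,0],[0,0,0],[0,0,0]], delta_rot=[[0,0,0],[0,0,0],[0,0,0],[0,0,0],[0,0,0],[0,0,0]])

```text
clock: 41.68
ee_pos: [0.6227, -0.0226, -0.0102]
eef_rot: [0.117, 3.138, 0.004]
wrist_force: [-1.0, 0.7, 6.1]
finger_gap: 0.0594
gripper_force: 65.9
```

```bash
python3 log.py
```

```text
41.675 q [-0.27  0.66  0.32  1.79 -0.3   0.73  1.71] p [ 0.6227 -0.0226 -0.0102] ty [0.075 0.997 0.002] tz [ 0.002  0.002 -1.   ] F [-1.   0.7  6.1] 0.05937264451520773 65.89959383010864
```

Request:
step_arm(grip=[4,4,4,4,4,4,4,4], offset=[[0,0,4],[0,0,9],[0,0,14],[-2,-3,19],[-5,-8,20],[-8,-13,20],[-11,-18,20],[-13,-23,20]], delta_rot=[[0,0,0],[0,0,0],[0,0,0],[0,0,2],[0,0,4],[0,0,5.4],[0,0,5.4],[0,0,5.4]])

```text
clock: 42.68
ee_pos: [0.4901, -0.2539, 0.1888]
eef_rot: [-0.03, 3.141, 0.004]
wrist_force: [0.0, -0.2, -1.4]
finger_gap: 0.059
gripper_force: 66.0
```

Request:
step_arm(grip=[4,4,4,4,4,4,4], offset=[[-0.3,-3,0],[-0.7,-6,0],[-0.7,-6.8,0],[-0.7,-6.8,-4],[-0.7,-6.8,-8],[-0.7,-6.8,-8.5],[-0.7,-6.8,-8.5]], delta_rot=[[0,0,0],[0,0,0],[0,0,0],[0,0,0],[0,0,0],[0,0,0],[0,0,0]])

```text
clock: 43.55
ee_pos: [0.4853, -0.3204, 0.1041]
eef_rot: [0.031, -3.141, -0.003]
wrist_force: [1.0, -0.0, -2.1]
finger_gap: 0.0588
gripper_force: 65.6
```

```bash
python3 log.py; python3 go.py .486 -.3205 .0858 91.1
```

```text
43.55 q [ 0.16  0.46  0.46  1.83 -0.26  0.91  2.33] p [ 0.4853 -0.3204  0.1041] ty [-0.02   1.     0.002] tz [-0.     0.002 -1.   ] F [ 1.  -0.  -2.1] 0.0587849646670056 65.60914993286133
shift [ 0.07 -0.01 -1.83] turn [-0.12 -0.   -0.04]
```

Request:
step_arm(grip=[4,4,4,4,4], offset=[[0,0,-1],[0,0,-1.5],[0,0,-1.75],[0,0,-1.75],[0,0,-1.75]], delta_rot=[[0,0,0],[0,0,0],[0,0,0],[0,0,0],[0,0,0]])

```text
clock: 44.18
ee_pos: [0.4849, -0.3208, 0.0861]
eef_rot: [0.03, -3.141, -0.003]
wrist_force: [0.5, -1.1, -2.0]
finger_gap: 0.0592
gripper_force: 66.1
```

```bash
python3 log.py
```

```text
44.175 q [ 0.16  0.49  0.45  1.84 -0.27  0.87  2.34] p [ 0.4849 -0.3208  0.0861] ty [-0.019  1.     0.002] tz [-0.     0.002 -1.   ] F [ 0.5 -1.1 -2. ] 0.05916304168322146 66.06881618499756
```

Request:
step_arm(grip=[4,4,4], offset=[[0,0,-0.15],[0,0,-0.15],[0,0,-0.15]], delta_rot=[[0,0,0],[0,0,0],[0,0,0]])

```text
clock: 44.55
ee_pos: [0.485, -0.3208, 0.0857]
eef_rot: [-0.03, 3.141, 0.004]
wrist_force: [-4.2, 2.9, 10.5]
finger_gap: 0.0588
gripper_force: 67.3
```

Request:
step_arm(grip=[8,8,8,8,8,8,8,8], offset=[[0,0,0],[0,0,0],[0,0,0.5],[0,0,3],[0,0,7],[0,0,11],[2,6,12],[4,12,12]], delta_rot=[[0,0,0],[0,0,0],[0,0,0],[0,0,0],[0,0,0],[0,0,0],[0,0,0],[0,0,0]])

```text
clock: 45.55
ee_pos: [0.525, -0.2025, 0.2061]
eef_rot: [-0.026, 3.139, 0.002]
wrist_force: [0.7, 0.1, 0.0]
finger_gap: 0.0797
gripper_force: 0.0
```

Request:
step_arm(grip=[0,0,0,0,0,0,0,0], offset=[[0,5,2],[0,11,4],[0,17,5],[0,23,5],[0,29,5],[0,35,5],[0,40,5],[0,44,5]], delta_rot=[[0,0,-10],[0,0,-20],[0,0,-30],[0,0,-40],[0,0,-50],[0,0,-60],[0,0,-70],[0,0,-80]])

```text
clock: 46.55
ee_pos: [0.5239, 0.2394, 0.2548]
eef_rot: [1.97, 2.445, 0.004]
wrist_force: [0.3, -0.9, -0.0]
finger_gap: 0.0002
gripper_force: 0.0
```

```bash
python3 log.py; python3 st.py; python3 - <<'E'
from h import *
p,d=snap('top');w=cloud('top',d)
print('tab',blobs(w,.1,.125,(.5,.72,.2,.3),mn=20))
q,_=snap('scene')
cv2.imwrite('pics/t10.png',np.hstack([cv2.resize(p[180:310,360:490],(400,400)),cv2.resize(q[170:290,180:300],(400,400))])[:,:,::-1])
E
```

```text
46.55 q [-0.87  0.29  0.46  1.67 -0.14  1.21 -0.16] p [0.5239 0.2394 0.2548] ty [0.977 0.213 0.003] tz [ 0.003  0.001 -1.   ] F [ 0.3 -0.9 -0. ] 0.00020204299370075334 0.0
L1 [(array([ 485.7, -320.6,  140.7,   71.1,    0.9,   79.1]), 292)]
L2 [(array([ 478.3, -289.7,   85.6,    6.4,    4. ,  114.3]), 47)]
L3 [(array([ 484.2, -320.3,   96.8,   62. ,    1. ,  151.3]), 718)]
board [ 485.1 -321.1  262.8  154.2    1.7   19.1]
tab [(array([229., 162.]), array([715.9, 254.9,  27.9,   4.4, -83.3, 110.7]), 28), (array([229., 209.]), array([570.3, 248. ,  38. ,  16. , -89.3, 112.2]), 78)]
```

View pics/t10.png

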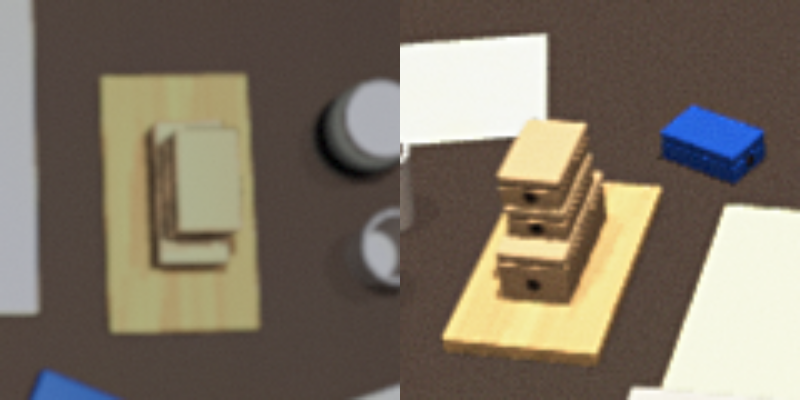

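The pictures show a square three-box column in the middle of the board (about (195,195) in the left crop), lengthwise, biggest at the bottom. Now the gate: grip the tab at (0.570, 0.248) and push it home.

Request:
step_arm(grip=[5,5,5,5,5,5,5,5], offset=[[3,0.5,0],[4.6,0.9,0],[4.6,0.9,-3],[4.6,0.9,-8],[4.6,0.9,-13],[4.6,0.9,-17.5],[4.6,0.9,-20.2],[4.6,0.9,-20.2]], delta_rot=[[0,0,-5],[0,0,-10.3],[0,0,-10.3],[0,0,-10.3],[0,0,-10.3],[0,0,-10.3],[0,0,-10.3],[0,0,-10.3]])

```text
clock: 47.7
ee_pos: [0.569, 0.244, 0.0508]
eef_rot: [2.176, 2.265, -0.004]
wrist_force: [0.6, 0.0, 0.1]
finger_gap: 0.0505
gripper_force: 0.0
```

Request:
step_arm(grip=[0.5,0.5,0.5,0.5,0.5], offset=[[0,0,0],[0,0,0],[0,0,0],[0,0,0],[0,0,0]], delta_rot=[[0,0,0],[0,0,0],[0,0,0],[0,0,0],[0,0,0]])

```text
clock: 48.32
ee_pos: [0.5713, 0.2463, 0.0543]
eef_rot: [2.175, 2.264, 0.007]
wrist_force: [-1.2, -2.3, 7.0]
finger_gap: 0.0149
gripper_force: 59.5
```

```bash
python3 log.py
```

```text
48.325 q [-0.79  0.58  0.42  1.77 -0.31  0.85 -0.18] p [0.5713 0.2463 0.0543] ty [0.999 0.04  0.005] tz [ 0.005  0.001 -1.   ] F [-1.2 -2.3  7. ] 0.014945001250994003 59.50929522514343
```

Request:
step_arm(grip=[0.5,0.5,0.5,0.5,0.5,0.5,0.5,0.5], offset=[[1,0,0],[2.5,0.05,0],[4,0.1,0],[5.5,0.15,0],[7,0.2,0],[8,0.25,0],[8.2,0.25,0],[8.2,0.25,0]], delta_rot=[[0,0,0],[0,0,0],[0,0,0],[0,0,0],[0,0,0],[0,0,0],[0,0,0],[0,0,0]])

```text
clock: 49.32
ee_pos: [0.6511, 0.2496, 0.0543]
eef_rot: [-2.175, -2.266, -0.003]
wrist_force: [-8.2, 0.3, 10.9]
finger_gap: 0.0148
gripper_force: 60.5
```

Request:
step_arm(grip=[3,5,5,5,5,5,5,5], offset=[[0,0,0],[0,0,0],[0,0,3],[0,0,8],[0,0,13],[0,0,18],[-5,-2,20],[-11,-4,20]], delta_rot=[[0,0,0],[0,0,0],[0,0,0],[0,0,0],[0,0,0],[0,0,0],[0,0,0],[0,0,0]])

```text
clock: 50.32
ee_pos: [0.5434, 0.2083, 0.254]
eef_rot: [2.175, 2.263, 0.008]
wrist_force: [0.1, 0.7, 0.3]
finger_gap: 0.0498
gripper_force: 0.0
```

```bash
python3 log.py; python3 look.py; python3 st.py; python3 - <<'E'
from h import *
p,d=snap('top','t11.png');w=cloud('top',d)
print('tab',blobs(w,.1,.125,(.5,.72,.2,.3),mn=20))
E
```

```text
50.325 q [-0.84  0.31  0.51  1.66 -0.16  1.21 -0.26] p [0.5434 0.2083 0.254 ] ty [0.999 0.04  0.006] tz [ 0.006  0.001 -1.   ] F [0.1 0.7 0.3] 0.04984402666333118 0.0
bench z 0.002328429406919237
slabs
(array([318., 230.]), array([534.9, -11.8, 331.3, 330.8,   0.8,  19. ]), 9041)
(array([415., 247.]), array([ 485.3, -323. ,  263.3,  157.2,    1.6,   18.8]), 2200)
(array([165., 242.]), array([488.6, 460.1,  77.9,   8.4,  -1.4,  18.1]), 60)
sag
(array([281., 135.]), array([804.7, 171. , 665. , 159.2, -86.5, 126.8]), 8253)
(array([407., 150.]), array([ 784.9, -292.3,   95.3,   64.3,   38.6,   38.3]), 407)
(array([474., 221.]), array([ 5.534e+02, -4.803e+02,  8.380e+01,  3.910e+01, -2.000e-01,
        9.040e+01]), 458)
(array([423., 243.]), array([ 482.6, -321.3,  141.6,   68.7,    1.6,  145.9]), 1380)
(array([182., 242.]), array([484.5, 399.1,  94.3,  33.6,  81.3,  41.8]), 303)
(array([478., 261.]), array([ 431. , -493.3,   48.2,   12.8,    0.5,   69.4]), 86)
(array([200., 274.]), array([389.6, 342.1,  86.3,  13.3,  12.8,  43.6]), 94)
(array([385., 315.]), array([ 269.7, -212.8,   97.3,   58.8,   68.7,   38.5]), 480)
L1 [(array([ 538.9, -307.4,   85.8,   42.4,  -48.4,   78.5]), 91), (array([ 4.514e+02, -3.227e+02,  7.730e+01,  7.000e+01,  3.000e-01,
        7.870e+01]), 196)]
L2 [(array([ 487.1, -291.5,   75.9,    4.6,    0.7,  113.8]), 42)]
L3 [(array([ 481.1, -322.7,   96. ,   62.8,    0.9,  151.4]), 726)]
board [ 485.3 -322.3  263.3  156.1    1.5   19.2]
tab []
```

Request:
step_arm(grip=[5,5,5,5,5,5], offset=[[-3,-4,0],[-6,-8,0],[-9,-12,0],[-12,-14,0],[-12,-14,0],[-12,-14,0]], delta_rot=[[0,0,0],[0,0,0],[0,0,0],[0,0,0],[0,0,0],[0,0,0]])

```text
clock: 51.22
ee_pos: [0.4243, 0.0697, 0.253]
eef_rot: [2.174, 2.264, 0.005]
wrist_force: [0.2, -0.4, -0.0]
finger_gap: 0.05
gripper_force: 0.0
```

```bash
python3 st.py;python3 st.py; python3 - <<'E'
from h import *
p,d=snap('top');w=cloud('top',d);cv2.imwrite('pics/t12.png',p[:,:,::-1])
print('tab',blobs(w,.1,.125,(.5,.72,.2,.3),mn=20)); print('th',blobs(w,.032,.06,(.3,.6,.25,.5),mn=50))
print('board',cast('top',[(392,204)],.018))
E
```

```text
L1 [(array([ 548.7, -320.7,   69. ,   19.2,  -77.1,   78.8]), 76), (array([ 462.3, -322.4,   99.4,   69.5,    0. ,   78.8]), 200)]
L2 [(array([ 480. , -291.5,   90.7,    4.8,    1. ,  113.8]), 58)]
L3 [(array([ 481.1, -323. ,   96.6,   62.9,    0.7,  151.3]), 728)]
board [ 485.3 -322.7  262.4  157.     1.1   18.9]
L1 [(array([ 547.9, -319.4,   69.2,   20.8,  -75.8,   79.5]), 73), (array([ 445.9, -322.1,   68.6,   66.7,  -89.7,   79.3]), 191)]
L2 [(array([ 477.4, -292.1,   86.9,    4.6,    2. ,  115.1]), 51)]
L3 [(array([ 481. , -322.7,   95.8,   62. ,    1.3,  151.2]), 722)]
board [ 485.5 -321.5  262.7  154.7    1.    19.1]
tab [(array([229., 162.]), array([716. , 255.3,  28.4,   4.6, -82.9, 112. ]), 29), (array([229., 183.]), array([651.3, 253.6,  41.8,  17.5,  89.9, 112.9]), 85)]
th [(array([198., 255.]), array([427.5, 373.7, 162.8, 136.8,   2.4,  43.2]), 1031)]
board [[ 0.61458529 -0.24318551  0.018     ]]
```

View pics/t12.png

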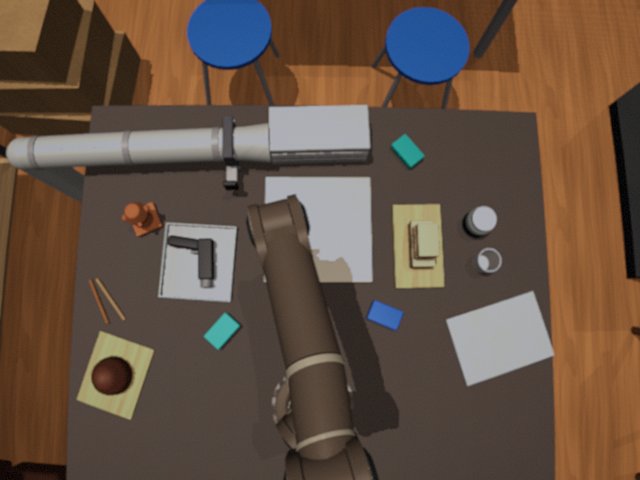

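The top view shows the gate home (tab at (231,183), as at the start), the thermometer in its tray (205,262), and the column on the board (425,243). Tub, cup and bust have not moved, and the hand is clear.

```bash
python3 -c "
from rig import ctrl
print(ctrl.hand_in())"
```

```text
the job is handed in; nothing more can be done
None
```

The job is done and handed in after about 51 s of the 210 s: the gate was opened, the big lid checked for 3 s, the thermometer laid back in its tray, the three saggars stacked within about 4 mm of the board's middle after the column shifted about 3 mm from where I set it, and the gate pushed home.

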